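# Pack away the polish jars and bolt their case

## Robot

A 7-joint arm with a two-finger parallel gripper is mounted at the origin on a cart in front of the work surface, level with it; the furniture and walls round the work are solid. World frame = base frame: x ahead of the robot, y to its left, z up, the work surface at z = 0. Lengths are in mm, angles in rad, forces in N, time in s.
With the tool pointing down it reaches from about 425 to 950 mm from the base axis. Payload 16.7 kg.
Tool frame: the origin (TCP) lies on the centre line of the jaws, within the pads' length; the fingertips stand 8 mm ahead of it and the grasp point (between the pads) lies 11 mm behind it (tip_reach is the distance from the TCP to the fingertips, in mm); z points along the fingers, y is the direction in which the jaws open and shut (so a half turn about z gives the same grasp; the last joint's range is limited). The gripper opens to 94 mm and grips with 3 to 60 N. Pads are 16 mm wide; open, the fingers measure 119 mm over their backs; the gripper's body (75 mm by 177 mm) begins 78 mm behind the grasp point.
Start: joints at [-1.274, 0.426, 0.074, 1.606, -0.034, 1.111, -0.067], TCP at [291.044, 608.988, 185.967] pointing down, gripper open.
Joint ranges: [-2.85, 2.85], [-0.5, 2.14], [-1.23, 1.37], [0.21, 2.46], [-1.02, 4.16], [0.16, 2.05], [-2.73, 2.73]. Speed limits (rad/s): [1.89, 1.89, 2.39, 2.39, 3.01, 3.01, 3.01].

## Interface

Orientations are given as a 3x3 rotation matrix whose columns are the frame's x, y, z axes.
In Python, from workcell import * gives the robot as it stands.
- The arm moves only by the tool send_rows, never from a script. Its argument "series" is text: rows parted by semicolons, each of 5 numbers parted by spaces: the shift along the tool's x, y, z scaled (see below), then the turn about the tool's z scaled (see below), then the opening, from -1 (shut) to 1 (fully open). A call has 1 to 12 rows; each row is the pose to reach, as a shift and turn from the pose measured when the call began, along the tool's axes at that moment; what a row does not reach only later rows make up. The controller multiplies each number of a shift by 80 cm and each number of a turn by 30 degrees. A row lasts 1/12 s, in which the tool goes at most 41.7 mm and 7.16 degrees, less where a joint would pass 70% of its speed; a pose out of reach is approached as far as the arm can. A call with a number of a shift or a turn outside -1 to 1 is refused whole. A call with a gripper value outside its range is refused whole. The fingers move at their own pace and stop on an object; "force" is the grip in N (left out, the last holds). Time passes only in rows, so rows that repeat a pose let the fingers close. It gives the time, the measured TCP pose, the force and the opening at its end, in the units of the state.
- state(): the state, without advancing time (a new reading comes with each control period).
- get_image(name): name is "scene" or "top"; returns a dict with "image" (480x640x3 uint8, red, green, blue), "vfov" (degrees; the focal length in pixels is half the picture's height over the tangent of half this angle, whatever the lens; pixels are square), "cx", "cy" (the principal point, pixels), "pose" (4x4, takes a point from camera to world coordinates). Camera axes: x right, y up, looking along -z (the intrinsics and any distortion apply to the point x, -y, -z); pixel columns grow to the right and rows downward; lengths in mm; the calibration is good to about 2 mm. A picture is of the moment at which its call begins. There is no depth.
- finish_job(): hands the job in, once; it reports no verdict.
The state is a dict: "time_s": time; "qpos": joint angles; "qvel": joint speeds; "effort": joint torques, N m; "eef_pos": TCP position; "eef_rot": TCP orientation; "force": force on the tool from outside, world axes, zero at the start; "torque": the same for the moment, N m; "width": opening from 0.0 (shut) to 1.0 (fully open).
Only numpy, scipy, OpenCV 4.12 (cv2) and the standard library are available. Lean on these libraries where they do the work, as an engineer would, in place of code of your own. Each camera call takes 0.05 s, during which the arm holds its last target.

## Task

Put the polish away from the grit: slide the three jars standing in the open plywood case up to its left-hand end as one close row, then stand the fourth jar, the loose one out on the bench beside the case, upright in the space this leaves in the same row. Lower the lid right down without slamming it and slide the bolt on the front fully to the left, into the keeper. Keep the jars upright and leave the other things on the bench where they are.

Things in the scene. Friction and masses are not known exactly. Their poses are not given: they have to be found in the camera images.
- case: plywood case, fixed, 104 deep (x) x 280 long (y) mm, base walls 38 high. Origin under its middle at bench level; x to the hinged back, y to the left-hand end, z up. Floor 8 mm above the bench, with two strips 10 mm high that form a track for one row of jars: 63 mm wide about x = 0, from y = -129 to +129 mm; end lips 42 mm above the bench. Three jars at its left end leave 93 mm free at the right.
- case_lid (a joint): angle of the hollow lid (skirts 7 mm thick on all sides): 0 closed, 1.6 to 1.8 (open, leaning back) at the start, at most 2.05. Stiff hinges: it stays at any angle; some 4 N at its front edge move it. Closed, its flat top is 88 mm above the bench. Open, the flat top looks backwards: push it forward from behind, then press it down. A bow handle stands out 18 mm in mid-front.
- lid_hinge (a point): middle of the lid's hinge line, which runs along the case's y at the top of the back wall: x = +52 mm, z = 38 mm in the case's frame. The lid's flat top lies 50 mm off this line (above it when closed). Keep clear of the fixed ring lamp behind to the left (its head at x 0.62 to 0.78, y 0.16 to 0.34, z 0.23 to 0.29 m) and of the hot plate behind (72 mm high, from x = 0.70 m).
- lid_edge (a point): middle of the lid's upper front edge: 104 mm from the hinge line along the lid's top and 50 mm off it; closed, at x = -52 mm, z = 88 mm in the case's frame. Its axes are parallel to the case's when closed and turn with the lid.
- case_bolt (a joint): travel of the barrel bolt on the front of the case's base, m: 0 drawn (to the right), 0.032 fully thrown (to the left, along the case's +y) into the keeper that hangs from the lid. It slides stiffly (about 2 N) and stays where it is left.
- bolt_knob (a point): centre of the bolt's ball knob, 15 mm in diameter, which stands out 24.5 mm in front of the base's front wall, 22 mm above the bench. Drawn, it is at y = -96 mm in the case's frame; thrown, at y = -64 mm. The space to its right is free.
- jar_a_centre (a point): leftmost jar in the case; screw-lid glass jar of polish, 55 mm in diameter and 68 mm high, 0.11 kg; its lid, 53 mm in diameter, is the topmost 14 mm and the best place to grip. The point is the jar's centre, 34 mm above its foot, z up.
- jar_b_centre (a point): middle jar in the case; screw-lid glass jar of polish, 55 mm in diameter and 68 mm high, 0.11 kg; its lid, 53 mm in diameter, is the topmost 14 mm and the best place to grip. The point is the jar's centre, 34 mm above its foot, z up.
- jar_c_centre (a point): rightmost jar in the case (35 to 60 mm of free track to its right at the start: too little for a jar); screw-lid glass jar of polish, 55 mm in diameter and 68 mm high, 0.11 kg; its lid, 53 mm in diameter, is the topmost 14 mm and the best place to grip. The point is the jar's centre, 34 mm above its foot, z up.
- jar_d_centre (a point): the jar that stands on the bench, outside the case, either to its left or to its right; screw-lid glass jar of polish, 55 mm in diameter and 68 mm high, 0.11 kg; its lid, 53 mm in diameter, is the topmost 14 mm and the best place to grip. The point is the jar's centre, 34 mm above its foot, z up.
- flask_stand: white cast flask stand, 78 x 84 x 63 mm, with a ring on top: a bystander; origin under its middle.
- tape: roll of black tape lying flat, 62 x 59 x 19 mm: a bystander; origin under its middle.
- file_pliers: pliers lying flat, 49 x 152 x 13 mm: a bystander; origin under its middle.
- slab: sawn agate slab lying flat, 67 x 94 x 8 mm: a bystander; origin under its middle.
There are look-alikes about, which are no part of the job. Leave any turquoise or yellow look-alike of the part that bears jar_d_centre alone.

How it is judged (in metres and radians):
On the way, in this order (a step that is already met when the one before it is completed fails the run):
1. the three jars in the case stand in a close row (within 10 mm in all) at its left-hand end (y of jar_c_centre in the frame of case above -0.0185 m and y of jar_b_centre in the frame of case above 0.036 m and y of jar_a_centre in the frame of case above 0.0925 m and x of jar_a_centre in the frame of case between -0.01 and 0.01 m and z of jar_a_centre in the frame of case between 0.036 and 0.046 m and angle between each of jar_a_centre, jar_b_centre, jar_c_centre's own z axis and vertical below 0.12 rad and x of jar_b_centre in the frame of case between -0.01 and 0.01 m and z of jar_b_centre in the frame of case between 0.036 and 0.046 m and x of jar_c_centre in the frame of case between -0.01 and 0.01 m and z of jar_c_centre in the frame of case between 0.036 and 0.046 m), for 0.2 s.
2. the fourth jar stands on the floor of the track in the space at the right-hand end, let go (x of jar_d_centre in the frame of case between -0.01 and 0.01 m and z of jar_d_centre in the frame of case between 0.036 and 0.046 m and angle between jar_d_centre's own z axis and vertical below 0.12 rad and y of jar_d_centre in the frame of case between -0.105 and -0.062 m and contact force between the fingers and jar_d below 0.1 N), for 0.2 s.
3. the lid is right down (value of joint case_lid below 0.03 rad), for 0.2 s.
4. the bolt is thrown (value of joint case_bolt above 0.027 m), for 0.2 s.
At the end, for the whole second after the job is handed in: All four jars stand upright and at rest on the case's floor in the track, the three in its left-hand part (third at y > -34 mm in the case's frame), the fourth at its right-hand end (-105 < y < -62 mm); lid closed (below 0.03 rad); bolt thrown (over 27 of 32 mm) (x of jar_a_centre in the frame of case between -0.01 and 0.01 m and z of jar_a_centre in the frame of case between 0.036 and 0.046 m and angle between each of jar_a_centre, jar_b_centre, jar_c_centre, jar_d_centre's own z axis and vertical below 0.12 rad and x of jar_b_centre in the frame of case between -0.01 and 0.01 m and z of jar_b_centre in the frame of case between 0.036 and 0.046 m and x of jar_c_centre in the frame of case between -0.01 and 0.01 m and z of jar_c_centre in the frame of case between 0.036 and 0.046 m and x of jar_d_centre in the frame of case between -0.01 and 0.01 m and z of jar_d_centre in the frame of case between 0.036 and 0.046 m and y of jar_d_centre in the frame of case between -0.105 and -0.062 m and y of jar_c_centre in the frame of case above -0.034 m and value of joint case_lid below 0.03 rad and value of joint case_bolt above 0.027 m and velocity of joint case_lid below 0.05 rad/s and linear speed of jar_d below 0.02 m/s); the robot touches nothing.
It fails at once if a jar tips over (more than 0.5 rad) (angle between any of jar_a_centre, jar_b_centre, jar_c_centre, jar_d_centre's own z axis and vertical above 0.5 rad).
It fails at once if the lid slams (closes faster than 4 rad/s) (velocity of joint case_lid below -4 rad/s).
It fails at once if a bystander is moved by more than 30 mm (distance of any of flask_stand, tape, file_pliers, slab from where it was at the start of the episode above 0.03 m).
It also fails if it takes over 72 s, if anything falls off the work surface, if the arm or the gripper's body presses on something with over 40 N, if the wrist force passes 120 N, or if a joint passes its speed limit or range.

## Working session

There is one attempt and no reset: what is moved stays moved. The work goes in short steps, Python scripts to look and compute and a tool call to move; the robot and the scene stay as the last step left them, time stands still between calls to the robot, and variables do not carry over. Pictures are saved under pics/ and viewed, and the job is handed in when it is done.

Besides the shell and the picture viewer there is one more tool, called after ">>>" as name(argument=value, ...) on one line, values as JSON. send_rows: Moves the arm, as the interface text tells. Shifts and turns lie within -1 to 1; 1 stands for 80 cm of shift or 30 degrees of turn. Its arguments: {"type":"object","properties":{"series":{"type":"string"},"force":{"type":"number"}},"required":["series"]}

```bash
ls; mkdir -p pics
python3 - <<'E'
from workcell import *
import cv2,numpy as np
s=state();print({k:np.round(v,3) for k,v in s.items()})
for n in("scene","top"):
    d=get_image(n);cv2.imwrite(f"pics/{n}0.png",d["image"][:,:,::-1]);print(n,{k:(np.round(v,3) if k!="image" else 0) for k,v in d.items()})
E
```

```text
pics
{'time_s': np.float64(0.0), 'qpos': array([-1.274,  0.427,  0.074,  1.607, -0.034,  1.111, -0.067]), 'qvel': array([-0.   , -0.   , -0.001, -0.001,  0.   ,  0.001,  0.001]), 'effort': array([-1.0000e-03, -9.3585e+01,  3.6660e+00, -4.5419e+01, -4.9000e-02,
        2.0000e-02,  0.0000e+00]), 'eef_pos': array([290.887, 608.58 , 185.277]), 'eef_rot': array([[-0.902,  0.431, -0.   ],
       [ 0.431,  0.902, -0.001],
       [-0.   , -0.001, -1.   ]]), 'force': array([-0.23 , -0.229, -0.036]), 'torque': array([-0.069,  0.004, -0.066]), 'width': np.float64(1.0)}
scene {'image': 0, 'vfov': np.float64(51.343), 'cx': np.float64(317.935), 'cy': np.float64(244.895), 'pose': array([[-8.040000e-01,  2.730000e-01, -5.290000e-01, -3.077270e+02],
       [-5.950000e-01, -3.850000e-01,  7.050000e-01,  1.150628e+03],
       [-1.100000e-02,  8.820000e-01,  4.720000e-01,  8.090500e+02],
       [ 0.000000e+00,  0.000000e+00,  0.000000e+00,  1.000000e+00]])}
top {'image': 0, 'vfov': np.float64(56.376), 'cx': np.float64(312.349), 'cy': np.float64(243.561), 'pose': array([[ 6.000000e-03,  9.980000e-01, -6.100000e-02,  4.539110e+02],
       [-1.000000e+00,  7.000000e-03,  2.000000e-02,  3.648300e+01],
       [ 2.000000e-02,  6.100000e-02,  9.980000e-01,  1.230151e+03],
       [ 0.000000e+00,  0.000000e+00,  0.000000e+00,  1.000000e+00]])}
```

View pics/scene0.png

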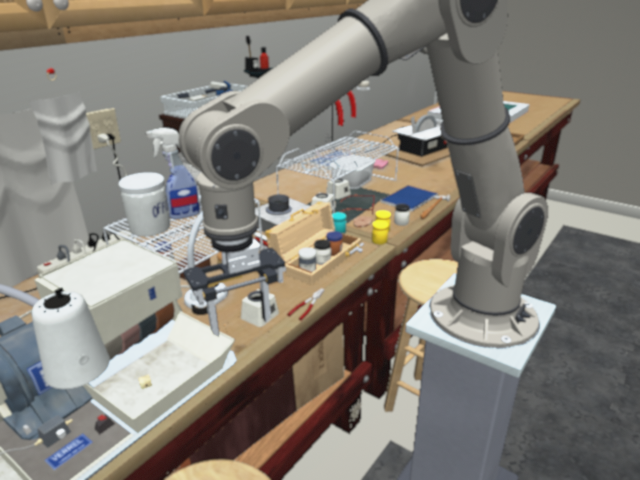

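View pics/top0.png

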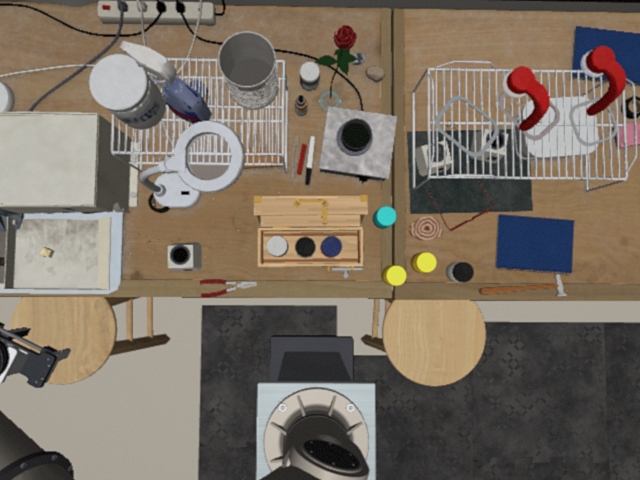

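```bash
cat > h.py <<'E'
from workcell import *
import cv2,numpy as np
def proj(d,P):
    P=np.atleast_2d(np.asarray(P,float));T=np.linalg.inv(d["pose"]);c=P@T[:3,:3].T+T[:3,3]
    f=240/np.tan(np.radians(d["vfov"]/2));return np.c_[d["cx"]+f*c[:,0]/-c[:,2],d["cy"]+f*c[:,1]/c[:,2]]
def ray(d,uv):
    f=240/np.tan(np.radians(d["vfov"]/2));v=np.array([(uv[0]-d["cx"])/f,-(uv[1]-d["cy"])/f,-1.]);return d["pose"][:3,3],d["pose"][:3,:3]@v
def onz(d,uv,z):
    o,v=ray(d,uv);return o+v*(z-o[2])/v[2]
def crop(d,u0,v0,u1,v1,k,name):
    im=cv2.resize(d["image"][v0:v1,u0:u1,::-1],None,fx=k,fy=k,interpolation=cv2.INTER_CUBIC);cv2.imwrite(name,im)
E
python3 - <<'E'
from h import *
print({k:v for k,v in get_image("top").items() if k not in("image","pose")})
d=get_image("top");crop(d,240,185,400,295,5,"pics/t1.png");crop(d,370,190,490,300,5,"pics/t2.png")
d=get_image("scene");crop(d,250,180,450,290,4,"pics/s1.png")
E
```

```text
{'vfov': 56.37576413118858, 'cx': 312.34916150814803, 'cy': 243.56058778333283}
```

View pics/t1.png

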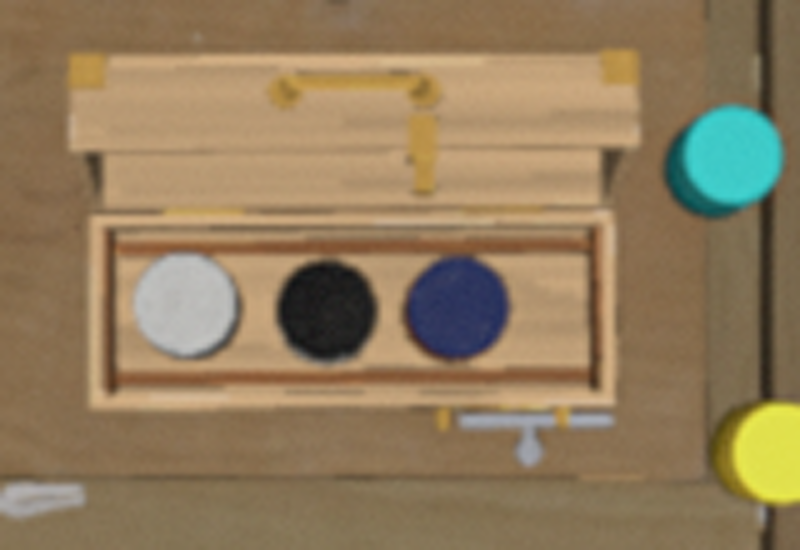

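View pics/t2.png

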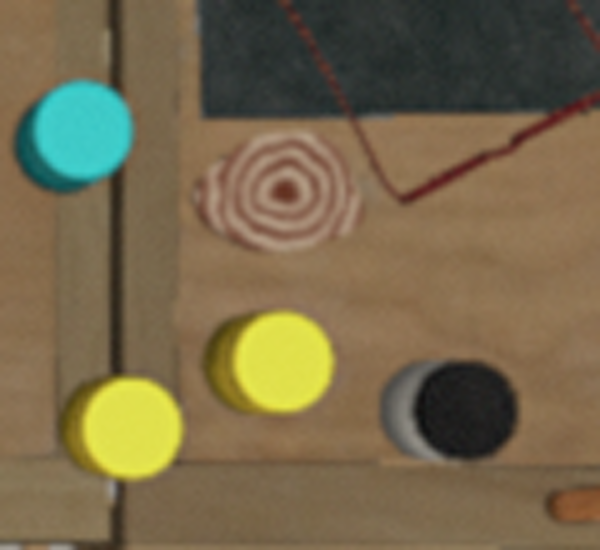

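View pics/s1.png

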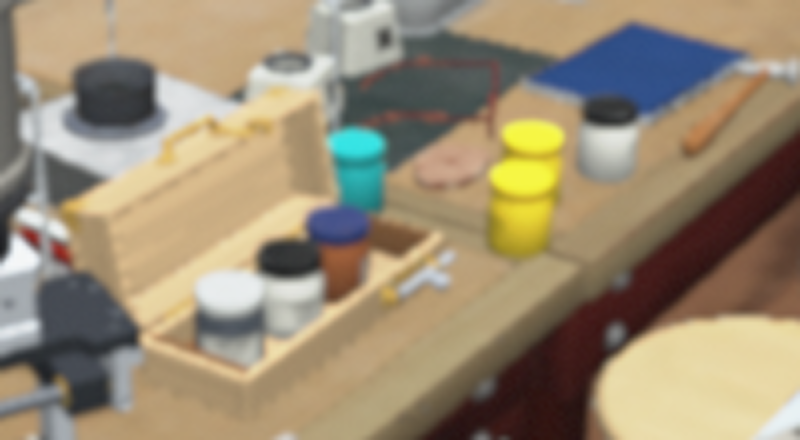

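Run:
```python
from h import *
d=get_image("top");im=d["image"].astype(int)
for n,(u,v),z in(("a",(277,246),76),("b",(305,247),76),("c",(332,246),76),("d",(463,272),68),("turq",(386.5,216.5),68),("y1",(427,262),68),("y2",(396,275),68)):
    u,v=int(u),int(v);c=im[v-1:v+2,u-1:u+2].mean((0,1));m=(np.abs(im-c).sum(2)<70).astype(np.uint8)
    k,lab,st,ce=cv2.connectedComponentsWithStats(m);l=lab[v,u];ys,xs=np.where(lab==l)
    P=onz(d,ce[l],z);r=np.sqrt(st[l][4]/np.pi);sc=np.linalg.norm(onz(d,ce[l]+[1,0],z)-P)
    print(n,ce[l].round(2),st[l],"diam",round(2*r*sc,1),P.round(1))
C=np.array([(90,212),(613,212),(613,408),(90,408)])/5+[240,185]-0.4
P=np.array([onz(d,c,39) for c in C]);print(P.round(1));print(np.linalg.norm(P-np.roll(P,1,0),axis=1).round(1),P.mean(0).round(1))
for a,b in((0,1),(3,2)):
    e=P[a]-P[b];print("yaw of +y edge",np.degrees(np.arctan2(-e[0],e[1])))
print("knob",onz(d,(240+529/5-.4,185+452/5-.4),22))
```

```text
a [276.16 245.21] [266 236  21  20 307] diam 50.9 [520. 107.  76.]
b [304.9  246.76] [296 238  19  19 281] diam 48.8 [516.5  32.9  76. ]
c [331.   246.15] [321 236  21  21 317] diam 52.0 [518.5 -34.5  76. ]
d [462.67 271.67] [453 263  20  19 308] diam 52.0 [ 454.6 -378.9   68. ]
turq [386.22 215.56] [377 207  19  18 274] diam 49.1 [ 600.2 -179.5   68. ]
y1 [426.15 262.01] [417 253  19  19 290] diam 50.4 [ 479.2 -283.4   68. ]
y2 [395.97 275.08] [387 266  19  19 294] diam 50.5 [ 444.8 -204.2   68. ]
[[ 570.4  159.2   39. ]
 [ 572.5 -120.2   39. ]
 [ 467.7 -120.1   39. ]
 [ 466.1  157.8   39. ]]
[104.3 279.4 104.8 277.9] [519.2  19.2  39. ]
yaw of +y edge 0.43681345372293157
yaw of +y edge 0.3360548976918221
knob [443.91610926 -76.89755983  22.        ]
```

```bash
cat >> h.py <<'E'
O=np.array([519.2,19.2,0]);YAW=np.radians(0.4)
def C(x,y,z): c,s=np.cos(YAW),np.sin(YAW);return O+np.array([c*x-s*y,s*x+c*y,z])
def row(P,yaw=0.4,note=""):
    """TCP world target; yaw deg of tool y from world y"""
    s=state();R=s["eef_rot"];t=R.T@(np.asarray(P,float)-s["eef_pos"])/800
    cur=np.degrees(np.arctan2(-R[0,1],R[1,1]))
    print(note,np.round(P,1),"row:",*t.round(4),round(-(yaw-cur)/30,4))
def st():
    s=state();R=s["eef_rot"];print(round(float(s["time_s"]),2),s["eef_pos"].round(1),"yaw",np.degrees(np.arctan2(-R[0,1],R[1,1])).round(2),"F",s["force"].round(1),"w",round(float(s["width"]),3),"q",s["qpos"].round(2),"zax",R[:,2].round(3))
E
python3 - <<'E'
from h import *
st();row([300,560,290],note="lift");row(C(0,-101,290),note="above case");row(C(0,-101,37))
d=get_image("top")
for th in(1.6,1.7,1.8):
    e=104*np.array([-np.cos(th),np.sin(th)])+50*np.array([np.sin(th),np.cos(th)])
    p=[proj(d,C(52+e[0],y,38+e[1]))[0] for y in(-140,140)]
    g=104*np.array([-np.cos(th),np.sin(th)]);q=[proj(d,C(52+g[0],y,38+g[1]))[0] for y in(-140,140)]
    print(th,np.round(p,1).tolist(),np.round(q,1).tolist())
print("obs top edge v",185+52/5, "lower rim v",185+150/5)
E
```

```text
0.3 [291.  608.9 185.7] yaw -25.54 F [-0.1 -0.2  0.2] w 1.001 q [-1.27  0.43  0.07  1.61 -0.03  1.11 -0.07] zax [-0. -0. -1.]
lift [300 560 290] row: -0.0365 -0.0503 -0.1303 -0.8648
above case [519.9 -81.8 290. ] row: -0.6305 -0.6556 -0.13 -0.8648
 [519.9 -81.8  37. ] row: -0.6305 -0.6555 0.1862 -0.8648
1.6 [[367.5, 201.6], [253.4, 201.4]] [[367.8, 221.8], [253.2, 221.7]]
1.7 [[367.2, 198.0], [253.6, 197.8]] [[367.7, 217.6], [253.2, 217.5]]
1.8 [[366.7, 194.7], [254.0, 194.5]] [[367.6, 213.6], [253.3, 213.4]]
obs top edge v 195.4 lower rim v 215.0
```

>>> send_rows(series="-0.036 -0.05 -0.13 -0.2 0; -0.036 -0.05 -0.13 -0.4 -1; -0.036 -0.05 -0.13 -0.6 -1; -0.2 -0.2 -0.13 -0.865 -1; -0.4 -0.45 -0.13 -0.865 -1; -0.63 -0.655 -0.13 -0.865 -1; -0.63 -0.655 -0.13 -0.865 -1; -0.63 -0.655 -0.13 -0.865 -1; -0.63 -0.655 -0.13 -0.865 -1; -0.63 -0.655 -0.13 -0.865 -1; -0.63 -0.655 -0.13 -0.865 -1; -0.63 -0.655 -0.13 -0.865 -1", force=20)

```text
time_s: 1.35
eef_pos: [421.7, 203.8, 290.2]
eef_rot: [[-1.0, -0.007, 0.0], [-0.007, 1.0, 0.0], [-0.0, 0.0, -1.0]]
force: [0.5, 0.4, -0.5]
width: 0.187
```

```bash
python3 -c "
from h import *
st();row(C(0,-101,290),note='above');row(C(0,-101,110),note='mid');row(C(0,-101,36),note='low')"
```

```text
1.35 [421.7 203.8 290.2] yaw 0.4 F [ 0.5  0.4 -0.5] w 0.187 q [-0.83 -0.02  0.24  1.92  0.    1.23  0.99] zax [ 0.  0. -1.]
above [519.9 -81.8 290. ] row: -0.1202 -0.3578 0.0001 0.0001
mid [519.9 -81.8 110. ] row: -0.1202 -0.3579 0.2251 0.0001
low [519.9 -81.8  36. ] row: -0.1202 -0.358 0.3176 0.0001
```

>>> send_rows(series="-0.12 -0.358 0 0 -1; -0.12 -0.358 0 0 -1; -0.12 -0.358 0 0 -1; -0.12 -0.358 0 0 -1; -0.12 -0.358 0 0 -1; -0.12 -0.358 0 0 -1; -0.12 -0.358 0 0 -1; -0.12 -0.358 0 0 -1; -0.12 -0.358 0 0 -1; -0.12 -0.358 0.18 0 -1; -0.12 -0.358 0.18 0 -1; -0.12 -0.358 0.18 0 -1")

```text
time_s: 2.35
eef_pos: [519.9, -80.9, 164.1]
eef_rot: [[-1.0, -0.008, 0.002], [-0.008, 1.0, 0.001], [-0.002, 0.001, -1.0]]
force: [1.7, 0.4, -0.4]
width: 0.008
```

```bash
python3 -c "
from h import *
st();row(C(0,-101,110),note='mid');row(C(0,-101,37),note='low')
crop(get_image('top'),240,170,400,290,5,'pics/t3.png');crop(get_image('scene'),230,170,400,290,4,'pics/s3.png')"
```

```text
2.35 [519.9 -80.9 164.1] yaw 0.45 F [ 1.7  0.4 -0.4] w 0.008 q [-0.45  0.22  0.57  1.99 -0.15  0.97  1.76] zax [ 0.002  0.001 -1.   ]
mid [519.9 -81.8 110. ] row: 0.0001 -0.0012 0.0677 0.0016
low [519.9 -81.8  37. ] row: 0.0003 -0.0013 0.1589 0.0016
```

View pics/t3.png

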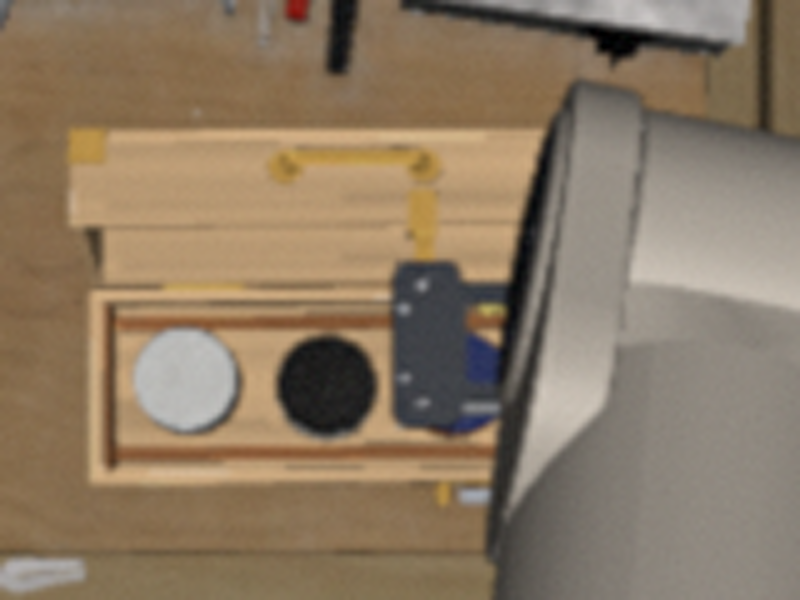

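View pics/s3.png

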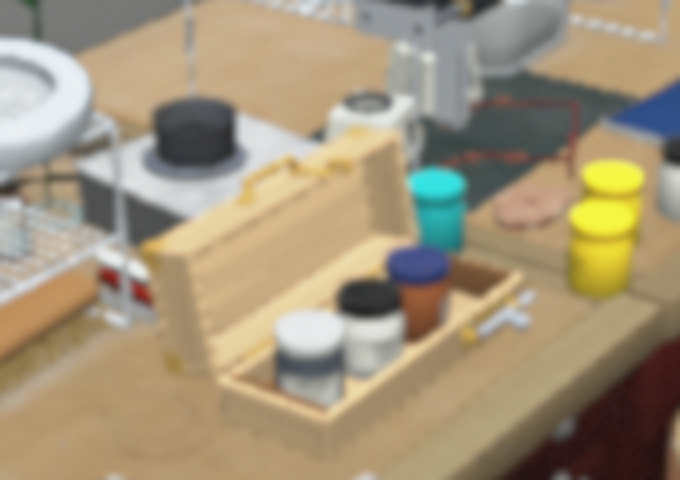

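The closed fingers hang above the right end of the track. The jars are unmoved: white at (186,380), black at (327,385) and blue behind the gripper. I'll descend now.

>>> send_rows(series="0 -0.001 0.068 0.0016 -1; 0 -0.001 0.068 0.0016 -1; 0 -0.001 0.11 0.0016 -1; 0 -0.001 0.135 0.0016 -1; 0 -0.001 0.158 0.0016 -1; 0 -0.001 0.158 0.0016 -1; 0 -0.001 0.158 0.0016 -1")

```text
time_s: 3.03
eef_pos: [515.9, -81.0, 35.5]
eef_rot: [[-1.0, -0.008, -0.008], [-0.008, 1.0, 0.0], [0.008, 0.0, -1.0]]
force: [0.5, 0.6, 0.5]
width: 0.005
```

```bash
python3 -c "
from h import *
st();row(C(0,-52,37),note='push');row(C(0,-50.5,37),note='push2')
crop(get_image('scene'),230,170,400,290,4,'pics/s4.png')"
```

```text
3.03 [515.9 -81.   35.5] yaw 0.44 F [0.5 0.6 0.5] w 0.005 q [-0.37  0.42  0.49  2.09 -0.3   0.71  1.9 ] zax [-0.008  0.    -1.   ]
push [519.6 -32.8  37. ] row: -0.005 0.0602 -0.0019 0.0015
push2 [519.6 -31.3  37. ] row: -0.005 0.062 -0.0019 0.0015
```

View pics/s4.png

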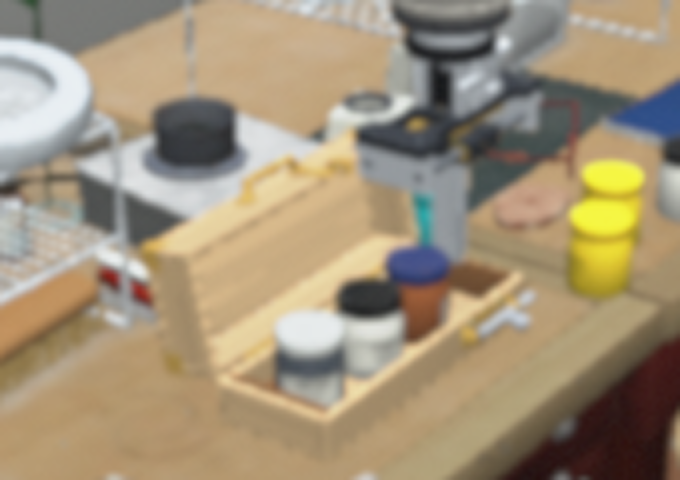

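>>> send_rows(series="-0.004 0.01 -0.002 0 -1; -0.005 0.02 -0.002 0 -1; -0.005 0.03 -0.002 0 -1; -0.005 0.038 -0.002 0 -1; -0.005 0.046 -0.002 0 -1; -0.005 0.052 -0.002 0 -1; -0.005 0.057 -0.002 0 -1; -0.005 0.06 -0.002 0 -1; -0.005 0.06 -0.002 0 -1; -0.005 0.06 -0.002 0 -1")

```text
time_s: 3.92
eef_pos: [519.8, -33.0, 37.5]
eef_rot: [[-1.0, -0.008, -0.007], [-0.008, 1.0, 0.0], [0.007, 0.0, -1.0]]
force: [-0.5, -0.9, -1.2]
width: 0.003
```

```bash
python3 -c "
from h import *
st();
crop(get_image('scene'),230,170,400,290,4,'pics/s5.png');crop(get_image('top'),240,185,400,295,5,'pics/t5.png')"
```

```text
3.92 [519.8 -33.   37.5] yaw 0.45 F [-0.5 -0.9 -1.2] w 0.003 q [-0.46  0.41  0.49  2.09 -0.29  0.71  1.8 ] zax [-0.007  0.    -1.   ]
```

View pics/s5.png

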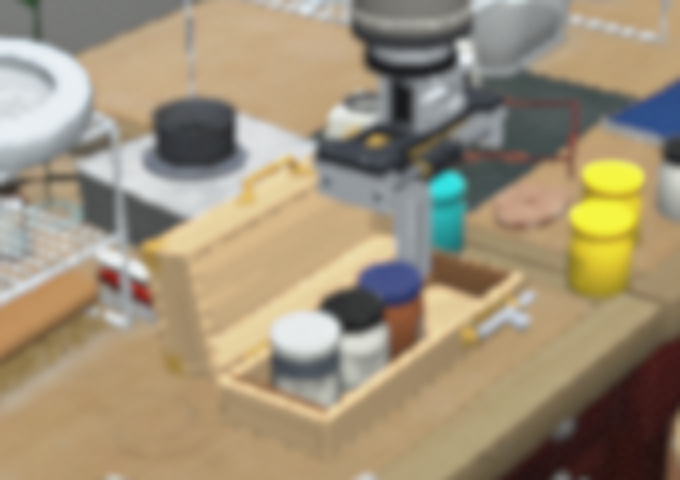

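View pics/t5.png

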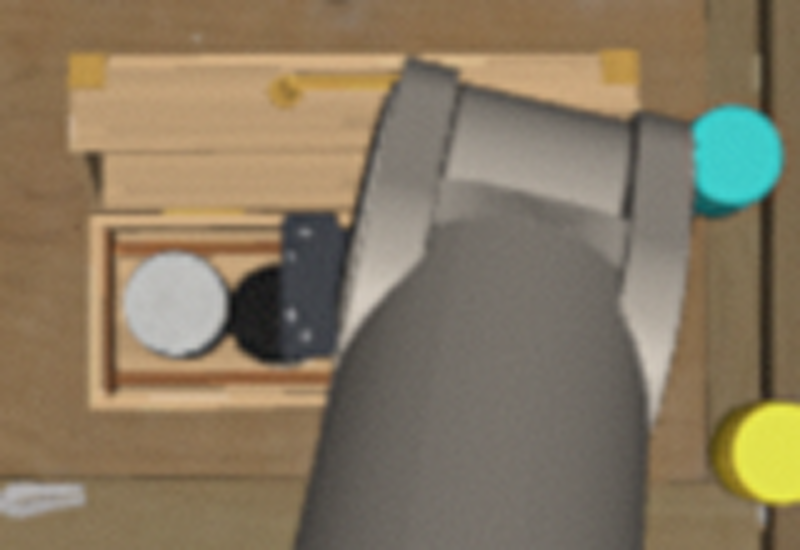

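The three jars touch, but white at (176,303) has moved only about 5 mm. I'll push a bit further while watching the force.

>>> send_rows(series="0 0.002 0 0 -1; 0 0.004 0 0 -1; 0 0.006 0 0 -1; 0 0.007 0 0 -1; 0 0.007 0 0 -1; 0 0.007 0 0 -1")

```text
time_s: 4.52
eef_pos: [519.8, -27.4, 37.5]
eef_rot: [[-1.0, -0.008, -0.007], [-0.008, 1.0, 0.0], [0.007, 0.0, -1.0]]
force: [0.5, -1.0, -0.3]
width: 0.003
```

Run:
```python
from h import *
st()
d=get_image("top");im=d["image"].astype(int);crop(d,240,185,400,295,5,'pics/t6.png')
u,v=275,245;c=im[v-1:v+2,u-1:u+2].mean((0,1));m=(np.abs(im-c).sum(2)<70).astype(np.uint8)
k,lab,s,ce=cv2.connectedComponentsWithStats(m);l=lab[v,u];print(ce[l],s[l],onz(d,ce[l],76)-O)
```

```text
4.52 [519.8 -27.4  37.5] yaw 0.44 F [ 0.5 -1.  -0.3] w 0.003 q [-0.47  0.41  0.49  2.09 -0.29  0.71  1.79] zax [-0.007  0.    -1.   ]
[272.13666667 245.18666667] [263 236  20  20 300] [ 0.78294885 98.19767612 76.        ]
```

>>> send_rows(series="0 -0.015 0 0 -1; 0 -0.025 -0.02 0 -1; 0 -0.025 -0.07 0 -1; 0 -0.025 -0.12 0 -1; 0 -0.025 -0.17 0 -1; 0 -0.05 -0.2 0 0.6; 0 -0.1 -0.2 0 0.6; 0.04 -0.2 -0.2 0 0.6; 0.08 -0.3 -0.2 0 0.6; 0.08 -0.4 -0.2 0 0.6; 0.08 -0.44 -0.2 0 0.6; 0.08 -0.44 -0.2 0 0.6")

```text
time_s: 5.57
eef_pos: [469.3, -310.8, 198.1]
eef_rot: [[-1.0, -0.008, -0.006], [-0.008, 1.0, 0.001], [0.006, 0.001, -1.0]]
force: [-0.2, -0.2, -0.0]
width: 0.464
```

Run:
```python
from h import *
st()
d=get_image("top");im=d["image"].astype(int);crop(d,240,185,400,295,5,'pics/t7.png')
for n,(u,v) in(("a",(272,245)),("b",(295,247)),("c",(317,246))):
    c=im[v-1:v+2,u-1:u+2].mean((0,1));m=(np.abs(im-c).sum(2)<70).astype(np.uint8)
    k,lab,s,ce=cv2.connectedComponentsWithStats(m);l=lab[v,u];print(n,ce[l],s[l],onz(d,ce[l],76)-O)
e=get_image("scene");crop(e,370,170,470,245,8,'pics/s7.png')
print(proj(e,[454.6,-378.9,68]),(proj(e,[454.6,-378.9,68])-[370,170])*8)
row([454.6,-378.9,150],note="over");row([454.6,-378.9,63],note="grip")
```

```text
5.57 [ 469.3 -310.8  198.1] yaw 0.44 F [-0.2 -0.2 -0. ] w 0.464 q [-0.12  0.28  0.72  1.87 -0.21  1.07  2.26] zax [-0.006  0.001 -1.   ]
a [272.71617162 245.31683168] [264 236  19  20 303] [ 0.45707126 96.70273545 76.        ]
b [293.91349481 247.1349481 ] [284 238  21  19 289] [-3.86850267 42.06569008 76.        ]
c [314.79487179 246.72435897] [303 237  22  20 312] [ -2.44506341 -11.801592    76.        ]
[[401.33024864 205.65652767]] [[250.64198916 285.2522214 ]]
over [ 454.6 -378.9  150. ] row: 0.0154 -0.0788 0.0605 -0.0152
grip [ 454.6 -378.9   63. ] row: 0.0147 -0.0785 0.1693 -0.0152
```

View pics/t7.png

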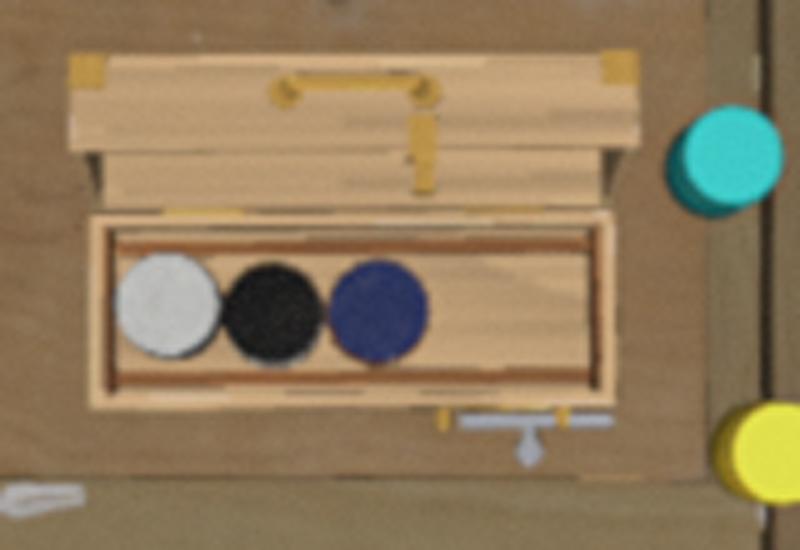

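View pics/s7.png

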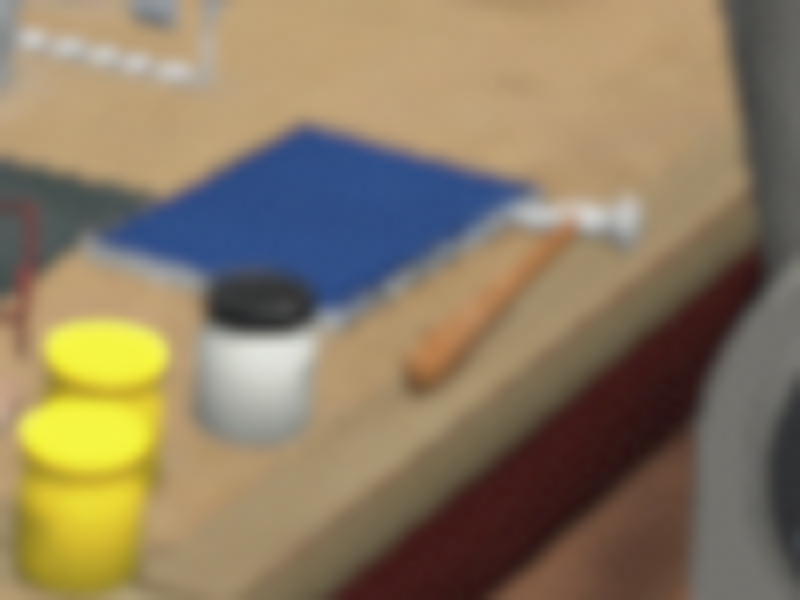

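Candidates for the fourth jar in the top view are turquoise (386,217), yellow (426,263), yellow (396,275) and the black-lidded white glass jar (462,271). The first three are named decoys, so the black-lidded one is the fourth jar. The crop confirms it at scene (402,206), where its measured position projects. The row in the case is good: 96.7, 42.1 and -11.8 mm.

>>> send_rows(series="0.015 -0.0785 0 0 0.6; 0.015 -0.0785 0 0 0.6; 0.015 -0.0785 0.06 0 0.6; 0.015 -0.0785 0.06 0 0.6; 0.015 -0.0785 0.1 0 0.6; 0.015 -0.0785 0.1 0 0.6; 0.015 -0.0785 0.1 0 0.6; 0.015 -0.0785 0.1 0 0.6")

```text
time_s: 6.33
eef_pos: [455.1, -379.0, 119.9]
eef_rot: [[-1.0, 0.001, -0.006], [0.001, 1.0, -0.003], [0.006, -0.003, -1.0]]
force: [-0.2, -0.7, -0.2]
width: 0.8
```

Run:
```python
from h import *
st()
e=get_image("scene");crop(e,350,130,470,230,6,'pics/s8.png')
row([454.6,-378.9,63],note="grip")
```

```text
6.33 [ 455.1 -379.   119.9] yaw -0.04 F [-0.2 -0.7 -0.2] w 0.8 q [ 0.06  0.43  0.68  1.89 -0.33  0.94  2.46] zax [-0.006 -0.003 -1.   ]
grip [ 454.6 -378.9   63. ] row: 0.0007 0.0005 0.0715 -0.0144
```

View pics/s8.png

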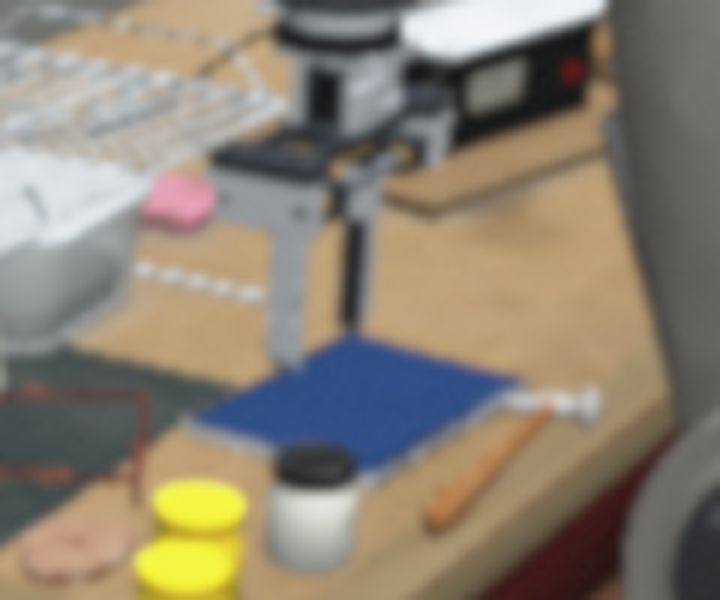

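>>> send_rows(series="0 0 0.03 0 0.6; 0 0 0.06 0 0.6; 0 0 0.072 0 0.6; 0 0 0.073 0 0.6; 0 0 0.073 0 0; 0 0 0.073 0 -0.3; 0 0 0.073 0 -0.6; 0 0 0.073 0 -1; 0 0 0.073 0 -1; 0 0 0.073 0 -1", force=20)

```text
time_s: 7.22
eef_pos: [455.3, -379.3, 62.2]
eef_rot: [[-1.0, 0.0, -0.005], [0.0, 1.0, -0.003], [0.005, -0.003, -1.0]]
force: [-0.3, 0.1, -0.6]
width: 0.414
```

Run:
```python
from h import *
st()
e=get_image("scene");crop(e,350,130,470,230,6,'pics/s9.png')
```

```text
7.22 [ 455.3 -379.3   62.2] yaw -0.03 F [-0.3  0.1 -0.6] w 0.414 q [ 0.1   0.51  0.63  1.93 -0.39  0.83  2.51] zax [-0.005 -0.003 -1.   ]
```

View pics/s9.png

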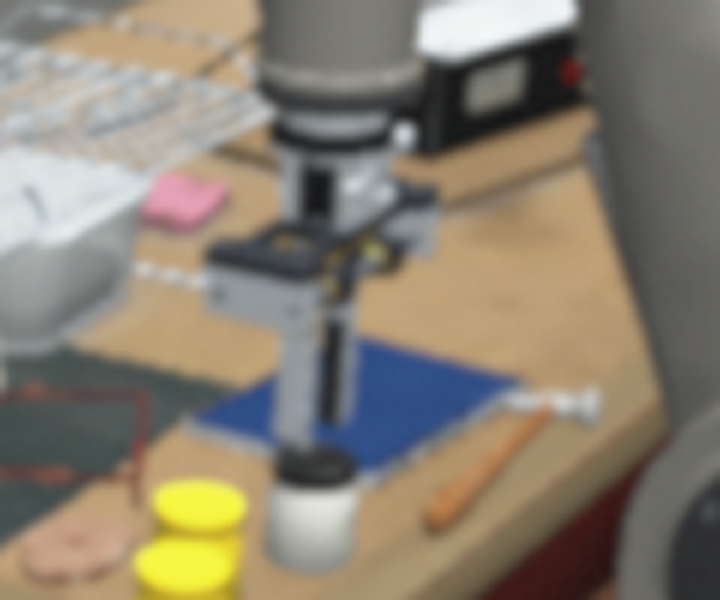

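Run:
```python
from h import *
st()
e=get_image("scene")
for P in([455.3,-379+30,54],[455.3,-379-30,54],[455,-379,62],[455,-379,68]): print(P,(proj(e,P)-[350,130])*6)
d=get_image("top");crop(d,400,200,520,300,6,'pics/t9.png')
```

```text
7.27 [ 455.3 -379.3   62.1] yaw -0.03 F [ 0.6 -0.1  0.4] w 0.365 q [ 0.1   0.51  0.63  1.93 -0.39  0.83  2.51] zax [-0.005 -0.003 -1.   ]
[455.3, -349, 54] [[281.87933958 491.12667877]]
[455.3, -409, 54] [[328.59276553 458.40143971]]
[455, -379, 62] [[306.81667591 462.73386566]]
[455, -379, 68] [[307.47608375 453.7340125 ]]
```

View pics/t9.png

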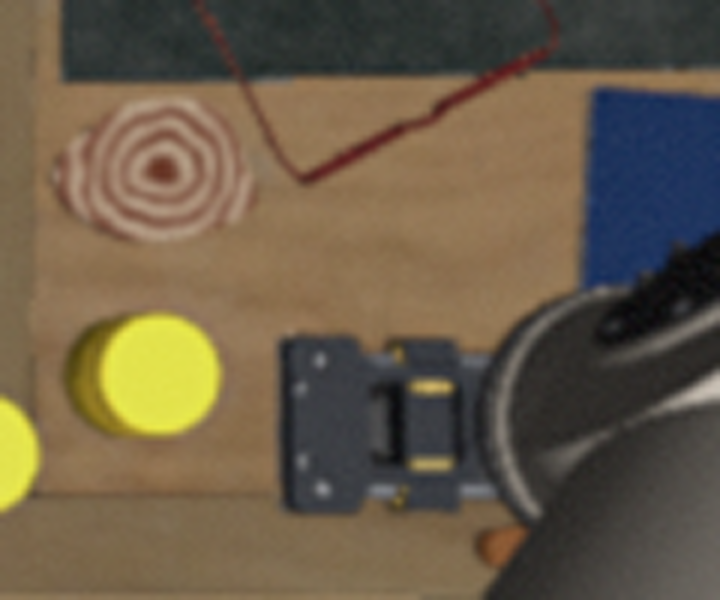

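Run:
```python
from h import *
e=get_image("scene")
print("s3 tip pred",(proj(e,[[519.9,-80.9,156],[519.9,-80.9,175]])-[230,170])*4)
print("s8 tips pred",(proj(e,[[455.1,-379+43,112],[455.1,-379-43,112]])-[350,130])*6, (proj(e,[[455.1,-379+43,137],[455.1,-379-43,137]])-[350,130])*6)
st()
crop(e,380,180,430,220,14,'pics/s10.png')
```

```text
s3 tip pred [[444.69123984 145.54892893]
 [444.94020487 123.8534831 ]]
s8 tips pred [[277.78158248 409.55604665]
 [345.53805419 364.87025115]] [[280.4330823  370.37014837]
 [348.53851251 326.69522   ]]
7.42 [ 455.1 -379.3   61.8] yaw -0.03 F [-0.2 -0.7 -0.7] w 0.24 q [ 0.1   0.51  0.63  1.93 -0.39  0.83  2.51] zax [-0.005 -0.003 -1.   ]
```

View pics/s10.png

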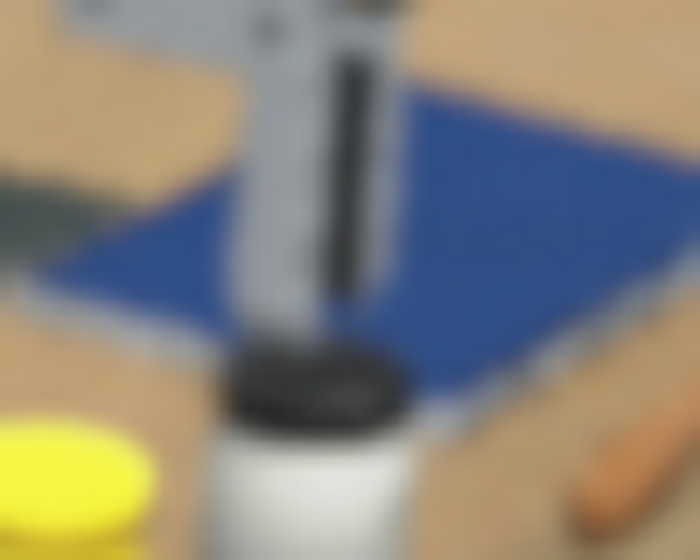

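The closed fingers hang just above the lid. The visible tips, e.g. at (285,365) in s8, sit about 20–25 mm higher than the stated TCP and tip reach imply. I'll reopen and grip about 24 mm lower, which is safe under either reading because the tips stay at least 30 mm above the bench.

>>> send_rows(series="0 0 -0.01 0 0.6; 0 0 -0.01 0 0.6; 0 0 -0.01 0 0.6; 0 0 -0.01 0 0.6; 0 0 -0.01 0 0.6; 0 0 -0.01 0 0.6; 0 0 -0.01 0 0.6; 0 0 -0.01 0 0.6")

```text
time_s: 8.08
eef_pos: [455.2, -379.2, 69.8]
eef_rot: [[-1.0, 0.001, -0.006], [0.001, 1.0, -0.003], [0.006, -0.003, -1.0]]
force: [-0.3, -0.1, 0.2]
width: 0.773
```

Run:
```python
from h import *
st()
e=get_image("scene");crop(e,380,165,430,205,14,'pics/s11.png')
s=state();w=s["width"]*94/2
for dz in(-8,0,8,16):
  print(dz,((proj(e,s["eef_pos"]+[[0,w+6,dz],[0,-w-6,dz]])-[380,165])*14).round(0).tolist())
row([454.6,-378.9,38])
```

```text
8.08 [ 455.2 -379.2   69.8] yaw -0.03 F [-0.3 -0.1  0.2] w 0.773 q [ 0.09  0.5   0.64  1.92 -0.38  0.85  2.5 ] zax [-0.006 -0.003 -1.   ]
-8 [[216.0, 646.0], [373.0, 536.0]]
0 [[218.0, 617.0], [376.0, 509.0]]
8 [[220.0, 589.0], [378.0, 481.0]]
16 [[222.0, 560.0], [380.0, 453.0]]
 [ 454.6 -378.9   38. ] row: 0.0004 0.0005 0.0397 -0.0144
```

View pics/s11.png

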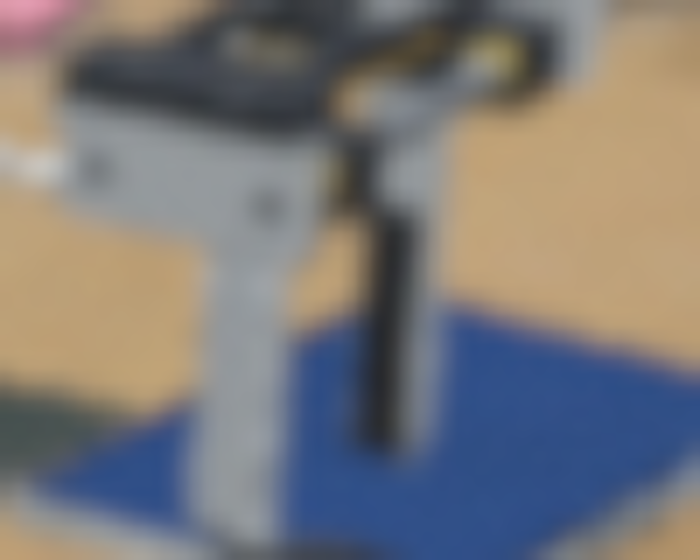

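>>> send_rows(series="0 0 0.015 0 0.6; 0 0 0.03 0 0.6; 0 0 0.04 0 0.6; 0 0 0.041 0 0.6; 0 0 0.041 0 0; 0 0 0.041 0 -0.3; 0 0 0.041 0 -0.6; 0 0 0.041 0 -1; 0 0 0.041 0 -1; 0 0 0.041 0 -1; 0 0 0.041 0 -1; 0 0 0.041 0 -1", force=20)

```text
time_s: 9.13
eef_pos: [455.2, -379.6, 37.3]
eef_rot: [[-1.0, 0.001, -0.005], [0.001, 1.0, -0.003], [0.005, -0.003, -1.0]]
force: [0.6, -0.7, 4.5]
width: 0.559
```

Run:
```python
from h import *
st()
e=get_image("scene");crop(e,380,175,430,215,14,'pics/s12.png')
```

```text
9.13 [ 455.2 -379.6   37.3] yaw -0.03 F [ 0.6 -0.7  4.5] w 0.559 q [ 0.12  0.54  0.61  1.94 -0.42  0.79  2.53] zax [-0.005 -0.003 -1.   ]
```

View pics/s12.png

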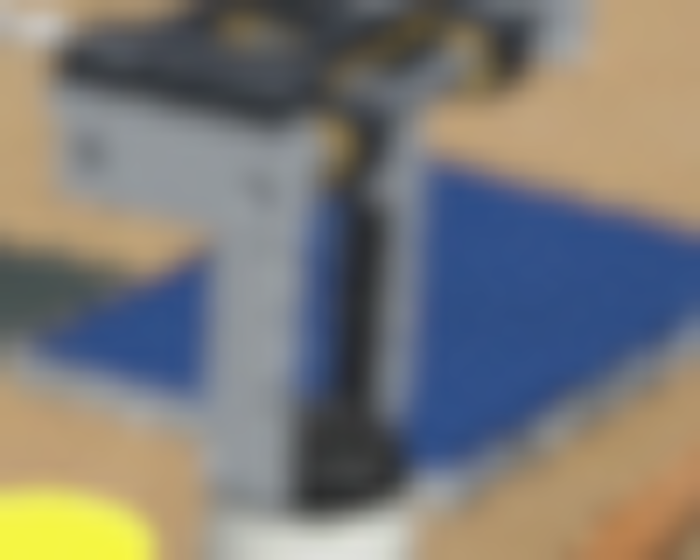

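The jaws stopped at 52.5 mm, which is the lid's 53 mm, with the tips at its lower rim. This confirms that the tips are about 17 mm above the reported TCP. Now I'll lift and carry the jar.

>>> send_rows(series="0 0 -0.02 0 -1; 0 0 -0.06 0 -1; 0 0 -0.1 0 -1; 0 0 -0.14 0 -1; 0 0 -0.16 0 -1; 0 0 -0.16 0 -1; -0.02 0.05 -0.16 -0.012 -1; -0.04 0.1 -0.16 -0.012 -1; -0.06 0.15 -0.16 -0.012 -1; -0.08 0.2 -0.16 -0.012 -1; -0.08 0.25 -0.16 -0.012 -1; -0.08 0.3 -0.16 -0.012 -1")

```text
time_s: 10.18
eef_pos: [519.7, -138.9, 163.0]
eef_rot: [[-1.0, -0.006, -0.006], [-0.006, 1.0, -0.004], [0.007, -0.004, -1.0]]
force: [1.2, 1.1, -1.4]
width: 0.551
```

Run:
```python
from h import *
st()
e=get_image("scene");crop(e,310,150,450,250,5,'pics/s13.png')
row(C(0,-91,165),note="above");row(C(0,-91,100),note='mid')
```

```text
10.18 [ 519.7 -138.9  163. ] yaw 0.36 F [ 1.2  1.1 -1.4] w 0.551 q [-0.43  0.27  0.68  1.96 -0.2   0.98  1.92] zax [-0.006 -0.004 -1.   ]
above [519.8 -71.8 165. ] row: -0.0008 0.073 -0.0034 0.0126
mid [519.8 -71.8 100. ] row: -0.0014 0.073 0.0779 0.0126
```

View pics/s13.png

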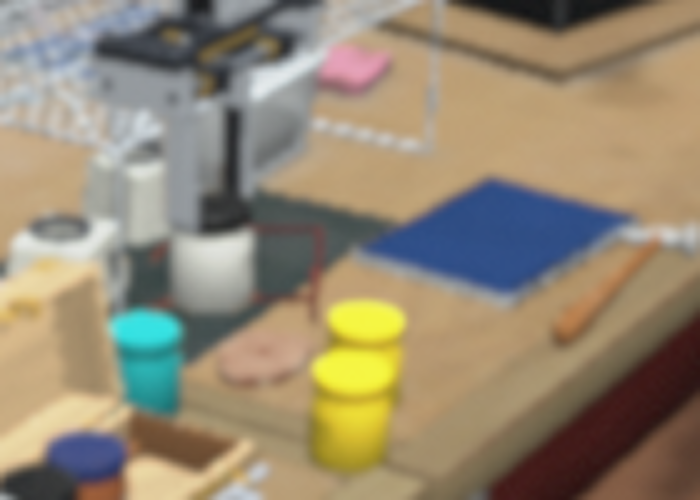

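The jar hangs upright below the fingers, with its lid at (225,215), clear of the decoys. Next I'll move over the gap.

>>> send_rows(series="0 0.03 0 0.0126 -1; 0 0.06 0 0.0126 -1; -0.001 0.073 0 0.0126 -1; -0.001 0.073 0.01 0.0126 -1; -0.001 0.073 0.03 0.0126 -1; -0.001 0.073 0.06 0.0126 -1; -0.001 0.073 0.085 0.0126 -1; -0.001 0.073 0.09 0.0126 -1; -0.001 0.073 0.09 0.0126 -1; -0.001 0.073 0.09 0.0126 -1")

```text
time_s: 11.07
eef_pos: [519.4, -72.9, 90.6]
eef_rot: [[-1.0, -0.006, -0.008], [-0.006, 1.0, -0.001], [0.008, -0.001, -1.0]]
force: [-0.8, 0.1, -1.1]
width: 0.559
```

Run:
```python
from h import *
st()
e=get_image("scene");crop(e,290,180,390,255,8,'pics/s14.png')
s=state();b=s["eef_pos"]+[0,0,-37]
print("jar foot/lid top pred",(proj(e,[b,b+[0,0,68]])-[290,180])*8)
print("track at right end strips", (proj(e,[C(31.5,-129,18),C(-31.5,-129,18),C(31.5,-129,42),C(-31.5,-129,42),C(-52,-140,39),C(52,-140,39)])-[290,180])*8)
d=get_image("top");crop(d,300,185,400,260,8,'pics/t14.png')
```

```text
11.07 [519.4 -72.9  90.6] yaw 0.33 F [-0.8  0.1 -1.1] w 0.559 q [-0.49  0.35  0.61  2.05 -0.27  0.83  1.86] zax [-0.008 -0.001 -1.   ]
jar foot/lid top pred [[395.80746437 443.56273739]
 [397.30044837 294.68695946]]
track at right end strips [[382.421507   466.67137233]
 [506.27067907 506.00446671]
 [382.83462277 416.76534066]
 [507.53070751 455.37966518]
 [562.96048191 464.69664509]
 [357.74319455 401.39540541]]
```

View pics/s14.png

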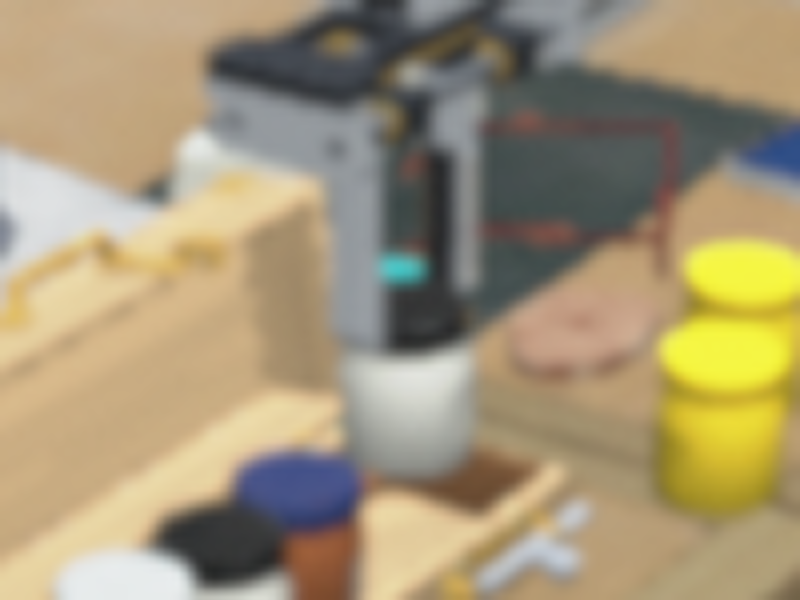

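View pics/t14.png

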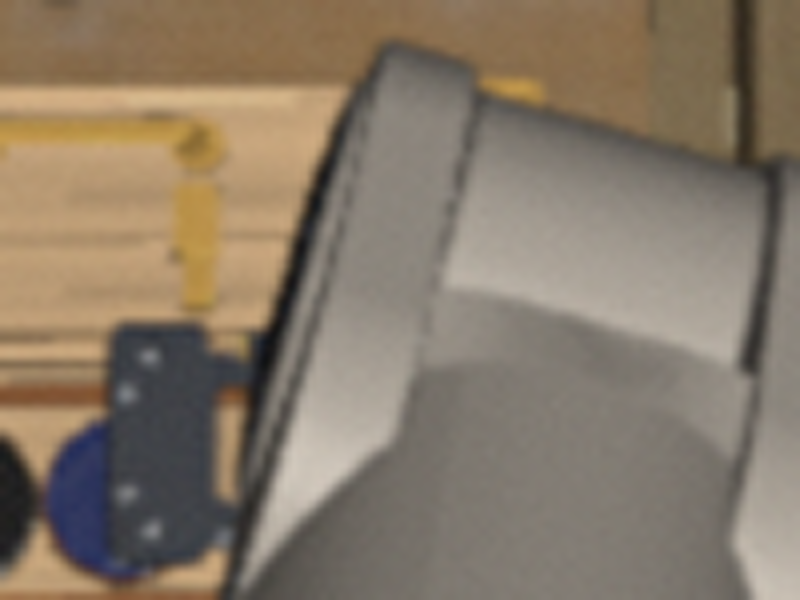

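Run:
```python
from h import *
e=get_image("scene");crop(e,240,170,390,270,5.3,'pics/s15.png')
im=e["image"].astype(int)
# blue lid mask, cyan, yellow: bounding boxes of top lids
for n,c in(("a",(519.7,115.9,76)),("b",(515.3,61.3,76)),("c",(516.8,7.4,76)),("d0?",(0,0,0)),("turq",(600.2,-179.5,68)),("y1",(479.2,-283.4,68)),("y2",(444.8,-204.2,68))):
    t=np.linspace(0,2*np.pi,40);P=np.c_[c[0]+26.5*np.cos(t),c[1]+26.5*np.sin(t),t*0+c[2]];q=proj(e,P)
    print(n,"pred top ellipse u %.1f..%.1f v %.1f..%.1f"%(q[:,0].min(),q[:,0].max(),q[:,1].min(),q[:,1].max()))
def box(m,n):
    k,l,s,ce=cv2.connectedComponentsWithStats(m.astype(np.uint8));
    for i in range(1,k):
        if s[i][4]>60: print(n,s[i],ce[i].round(1))
R,G,B=im[...,0],im[...,1],im[...,2]
sub=np.zeros(R.shape,bool);sub[170:275,240:400]=1
box(sub&(B>R+30)&(B>G+25)&(G<110),"blue");box(sub&(R>190)&(G>190)&(B<90),"yel");box(sub&(G>150)&(R<100),"cy");box(sub&(R>195)&(B>185),"wht")
```

```text
a pred top ellipse u 295.7..313.2 v 247.9..256.4
b pred top ellipse u 307.8..324.9 v 241.6..249.6
c pred top ellipse u 317.8..334.4 v 235.1..242.8
d0? pred top ellipse u 472.2..492.6 v 307.7..319.2
turq pred top ellipse u 330.3..345.3 v 211.6..217.9
y1 pred top ellipse u 374.9..389.9 v 209.9..216.0
y2 pred top ellipse u 371.7..387.3 v 219.9..226.6
blue [383 191  17  14 132] [393.4 198.2]
blue [320 237  14   9 101] [327.1 240.7]
yel [376 211  15   8  87] [382.9 214.3]
yel [373 220  17   9 127] [381.  223.7]
wht [240 182  12  23 181] [244.8 192.6]
wht [260 199  50  26 349] [283.5 211.9]
wht [335 224  13   8  65] [341.1 227.5]
wht [297 248  28  11 181] [307.9 253.8]
```

View pics/s15.png

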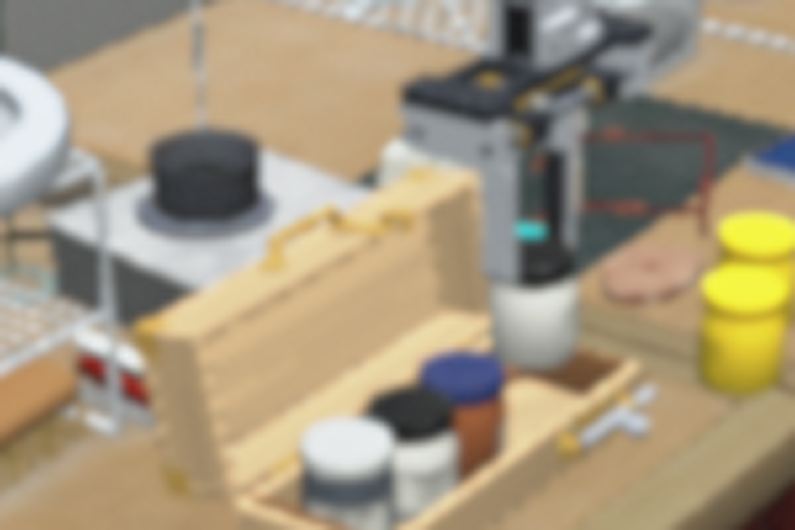

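>>> send_rows(series="0.002 0 0.015 0 -1; 0.002 0 0.03 0 -1; 0.002 0 0.04 0 -1; 0.002 0 0.047 0 -1; 0.002 0 0.052 0 -1; 0.002 0 0.055 0 -1; 0.002 0 0.055 0 -1")

```text
time_s: 11.8
eef_pos: [518.0, -72.2, 46.9]
eef_rot: [[-1.0, -0.007, -0.007], [-0.007, 1.0, -0.0], [0.007, -0.0, -1.0]]
force: [0.3, 0.1, -0.9]
width: 0.559
```

Run:
```python
from h import *
st()
e=get_image("scene");crop(e,290,180,390,255,8,'pics/s16.png')
```

```text
11.8 [518.  -72.2  46.9] yaw 0.38 F [ 0.3  0.1 -0.9] w 0.559 q [-0.45  0.41  0.57  2.09 -0.33  0.74  1.91] zax [-0.007 -0.    -1.   ]
```

View pics/s16.png

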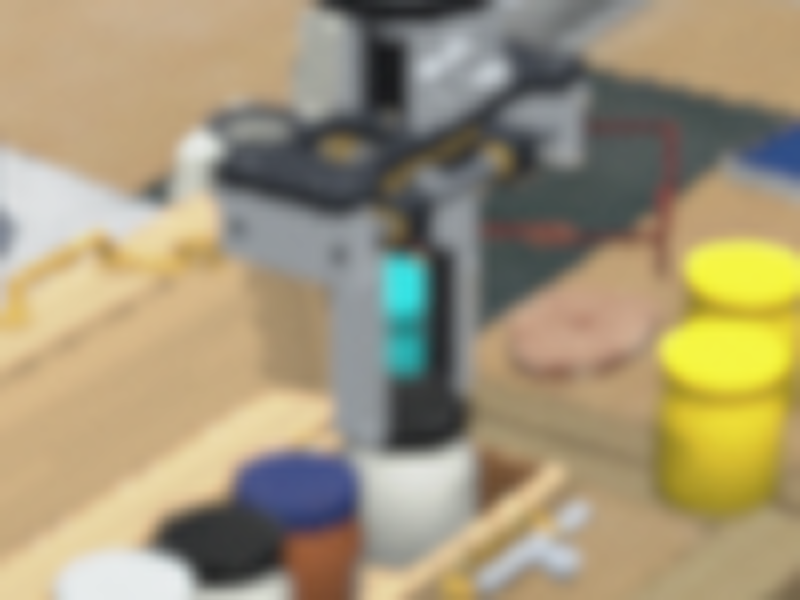

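>>> send_rows(series="0 0 0.001 0 -1; 0 0 0.002 0 -1; 0 0 0.003 0 -1; 0 0 0.003 0 -1; 0 0 0.003 0 -1")

```text
time_s: 12.27
eef_pos: [518.7, -72.5, 45.4]
eef_rot: [[-1.0, -0.006, -0.006], [-0.006, 1.0, -0.0], [0.006, -0.0, -1.0]]
force: [-1.3, -0.9, 8.7]
width: 0.56
```

The foot is on the floor (8.7 N). I'll release with a modest opening and lift straight up.

>>> send_rows(series="0 0 -0.0005 0 0; 0 0 -0.001 0 0.3; 0 0 -0.001 0 0.35; 0 0 -0.001 0 0.35; 0 0 -0.001 0 0.35; 0 0 -0.001 0 0.35; 0 0 -0.02 0 0.35; 0 0 -0.05 0 0.35; 0 0 -0.1 0 0.35; 0 0 -0.15 0 0.35; 0 0 -0.2 0 0.35; 0 0 -0.25 0 0.35")

```text
time_s: 13.27
eef_pos: [519.3, -72.7, 247.4]
eef_rot: [[-1.0, -0.006, -0.006], [-0.006, 1.0, -0.0], [0.006, -0.0, -1.0]]
force: [1.0, 0.2, 0.2]
width: 0.674
```

Run:
```python
from h import *
st()
e=get_image("scene");crop(e,240,150,390,262,5.3,'pics/s17.png')
row([670,-20,300],note="behind");row([670,-20,100],note="behind low")
```

```text
13.27 [519.3 -72.7 247.4] yaw 0.33 F [1.  0.2 0.2] w 0.674 q [-0.6   0.14  0.69  1.89 -0.09  1.15  1.7 ] zax [-0.006 -0.    -1.   ]
behind [670 -20 300] row: -0.1848 0.0659 -0.0564 -0.004
behind low [670 -20 100] row: -0.1842 0.0656 0.1936 -0.004
```

View pics/s17.png

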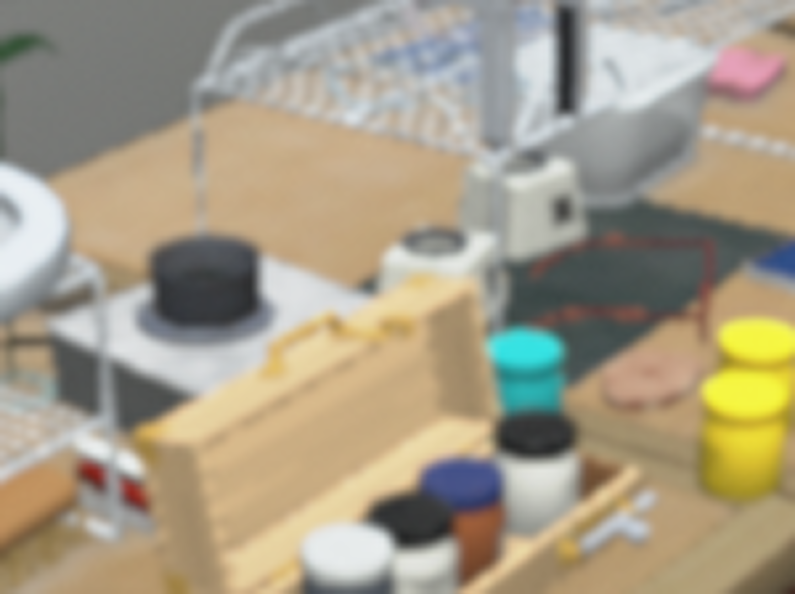

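The fourth jar stands upright in the gap, with its lid at (537,432). I'll close the fingers and go behind the lid.

>>> send_rows(series="-0.05 0.02 -0.02 0 -1; -0.1 0.05 -0.02 0 -1; -0.15 0.08 -0.02 0 -1; -0.186 0.09 -0.02 0 -1; -0.186 0.09 -0.02 0 -1; -0.186 0.09 -0.02 0 -1; -0.186 0.09 0.03 0 -1; -0.186 0.09 0.07 0 -1; -0.186 0.09 0.1 0 -1; -0.186 0.09 0.1 0 -1")

```text
time_s: 14.15
eef_pos: [667.8, -1.0, 170.4]
eef_rot: [[-1.0, -0.004, -0.004], [-0.004, 1.0, 0.0], [0.004, 0.0, -1.0]]
force: [-1.1, 1.2, -0.6]
width: 0.021
```

Run:
```python
from h import *
st()
e=get_image("scene");crop(e,220,130,370,242,5.3,'pics/s18.png');d=get_image("top");crop(d,210,130,400,280,4,'pics/t18.png')
im=d["image"].astype(int)
```

```text
14.15 [667.8  -1.  170.4] yaw 0.24 F [-1.1  1.2 -0.6] w 0.021 q [-0.53  0.49  0.61  1.66 -0.31  1.09  1.74] zax [-0.004  0.    -1.   ]
```

View pics/s18.png

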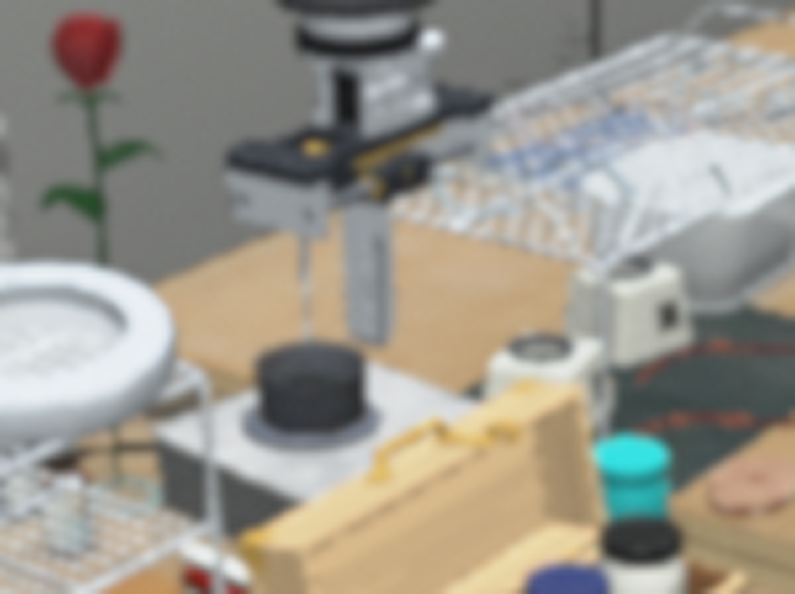

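View pics/t18.png

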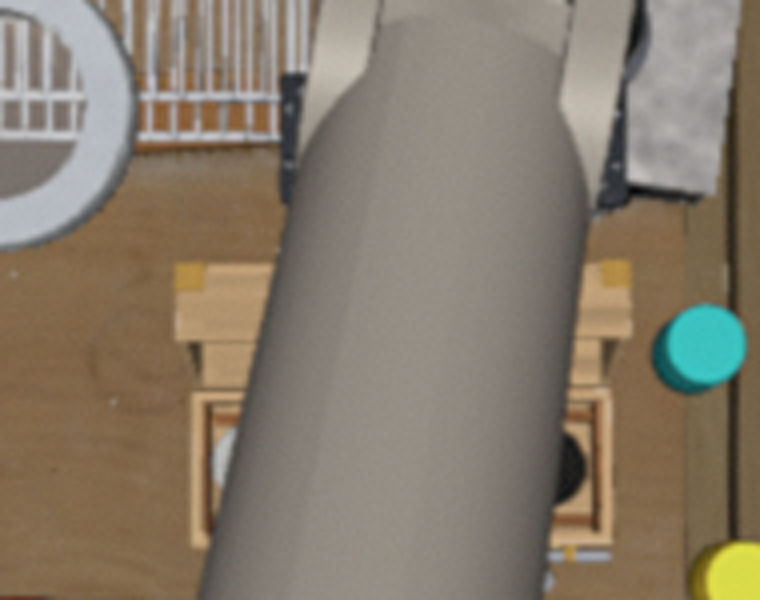

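Run:
```python
from h import *
s=80;H=C(52,-20,38)
s0=state()["eef_pos"];print(s0)
row([668,-1,97],note="down")
for th in (1.77,1.6,1.4,1.2,1.0,.85,.7,.55,.4,.3,.2,.1,.05,0,-.04):
    c=H+[-s*np.cos(th)+50*np.sin(th),0,s*np.sin(th)+50*np.cos(th)]
    row([c[0]+8,-1,c[2]-17],note=f"{th}")
```

```text
[670.60247459  -1.30276519 175.544527  ]
down [668  -1  97] row: 0.0034 0.0003 0.0982 -0.0056
1.77 [644.2  -1.   89.5] row: 0.0332 0.0004 0.1075 -0.0056
1.6 [631.7  -1.   99.5] row: 0.0489 0.0005 0.095 -0.0056
1.4 [615.   -1.  108.3] row: 0.0696 0.0006 0.0839 -0.0056
1.2 [597.   -1.  113.7] row: 0.0922 0.0007 0.0771 -0.0056
1.0 [578.2  -1.  115.3] row: 0.1157 0.0008 0.075 -0.0056
0.85 [564.1  -1.  114.1] row: 0.1333 0.0009 0.0765 -0.0056
0.7 [550.4  -1.  110.8] row: 0.1505 0.0009 0.0807 -0.0056
0.55 [537.3  -1.  105.4] row: 0.1668 0.001 0.0873 -0.0056
0.4 [525.1  -1.   98.2] row: 0.182 0.001 0.0963 -0.0056
0.3 [517.7  -1.   92.4] row: 0.1913 0.0011 0.1035 -0.0056
0.2 [510.9  -1.   85.9] row: 0.1999 0.0011 0.1117 -0.0056
0.1 [504.7  -1.   78.7] row: 0.2076 0.0011 0.1206 -0.0056
0.05 [501.9  -1.   74.9] row: 0.2111 0.0011 0.1253 -0.0056
0 [499.3  -1.   71. ] row: 0.2143 0.0011 0.1303 -0.0056
-0.04 [497.4  -1.   67.8] row: 0.2168 0.0011 0.1343 -0.0056
```

>>> send_rows(series="0 0 0.04 0 -1; 0 0 0.07 0 -1; 0 0 0.092 0 -1; 0 0 0.092 0 -1; 0 0 0.092 0 -1")

```text
time_s: 14.67
eef_pos: [671.3, -1.6, 103.7]
eef_rot: [[-1.0, -0.004, 0.003], [-0.004, 1.0, 0.001], [-0.003, 0.001, -1.0]]
force: [0.7, -0.6, 0.2]
width: 0.009
```

Run:
```python
from h import *
st();s=80;H=C(52,-20,38)
for th in (1.77,1.6,1.5,1.4,1.3,1.2,1.1,1.0,.9,.8,.7):
    c=H+[-s*np.cos(th)+50*np.sin(th),0,s*np.sin(th)+50*np.cos(th)]
    row([c[0]+8,-1,c[2]-17],note=f"{th}")
e=get_image("scene");crop(e,220,130,370,242,5.3,'pics/s19.png')
```

```text
14.67 [671.3  -1.6 103.7] yaw 0.21 F [ 0.7 -0.6  0.2] w 0.009 q [-0.5   0.56  0.58  1.72 -0.36  0.97  1.78] zax [ 0.003  0.001 -1.   ]
1.77 [644.2  -1.   89.5] row: 0.034 0.0008 0.0176 -0.0062
1.6 [631.7  -1.   99.5] row: 0.0496 0.0009 0.0051 -0.0062
1.5 [623.6  -1.  104.3] row: 0.0597 0.0009 -0.001 -0.0062
1.4 [615.   -1.  108.3] row: 0.0704 0.001 -0.006 -0.0062
1.3 [606.1  -1.  111.5] row: 0.0815 0.001 -0.01 -0.0062
1.2 [597.   -1.  113.7] row: 0.0929 0.0011 -0.0128 -0.0062
1.1 [587.6  -1.  115. ] row: 0.1046 0.0011 -0.0144 -0.0062
1.0 [578.2  -1.  115.3] row: 0.1164 0.0011 -0.0149 -0.0062
0.9 [568.8  -1.  114.7] row: 0.1281 0.0012 -0.0142 -0.0062
0.8 [559.5  -1.  113.2] row: 0.1398 0.0012 -0.0124 -0.0062
0.7 [550.4  -1.  110.8] row: 0.1512 0.0013 -0.0093 -0.0062
```

View pics/s19.png

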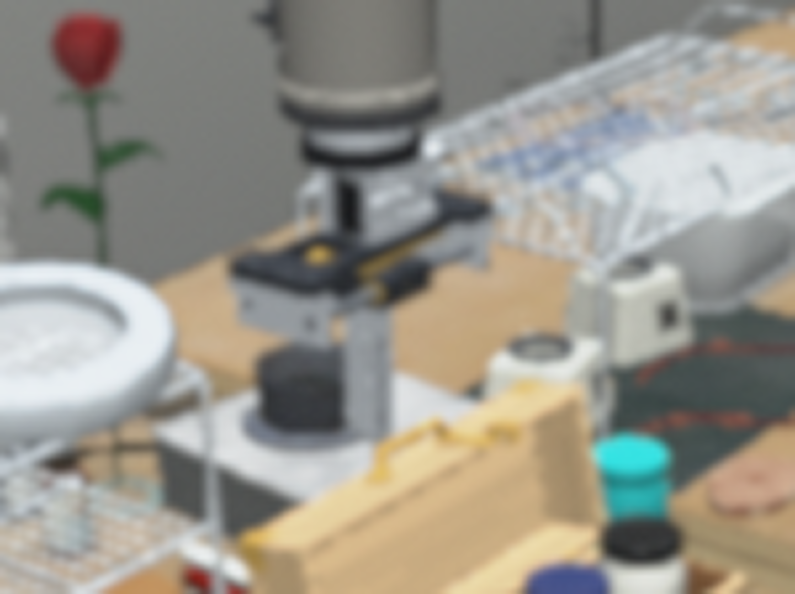

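>>> send_rows(series="0.005 0 0.01 0 -1; 0.02 0 0.013 0 -1; 0.034 0 0.012 0 -1; 0.05 0 0.005 0 -1; 0.06 0 -0.001 0 -1; 0.07 0 -0.006 0 -1; 0.081 0 -0.01 0 -1; 0.093 0 -0.013 0 -1; 0.1 0 -0.014 0 -1; 0.1 0 -0.014 0 -1")

```text
time_s: 15.55
eef_pos: [591.7, -2.0, 116.4]
eef_rot: [[-1.0, -0.003, 0.006], [-0.003, 1.0, 0.002], [-0.006, 0.002, -1.0]]
force: [2.8, -0.4, 3.6]
width: 0.006
```

Run:
```python
from h import *
st();s=80;H=C(52,-20,38)
for th in (1.2,1.1,1.0,.9,.8,.7,.6,.5,.4,.3,.2,.1,.05,0):
    c=H+[-s*np.cos(th)+50*np.sin(th),0,s*np.sin(th)+50*np.cos(th)]
    row([c[0]+8,-1,c[2]-17],note=f"{th}")
e=get_image("scene");crop(e,220,150,370,262,5.3,'pics/s20.png')
```

```text
15.55 [591.7  -2.  116.4] yaw 0.2 F [ 2.8 -0.4  3.6] w 0.006 q [-0.58  0.41  0.61  1.9  -0.3   0.92  1.75] zax [ 0.006  0.002 -1.   ]
1.2 [597.   -1.  113.7] row: -0.0066 0.0012 0.0034 -0.0067
1.1 [587.6  -1.  115. ] row: 0.0051 0.0012 0.0017 -0.0067
1.0 [578.2  -1.  115.3] row: 0.0168 0.0013 0.0012 -0.0067
0.9 [568.8  -1.  114.7] row: 0.0286 0.0013 0.0019 -0.0067
0.8 [559.5  -1.  113.2] row: 0.0403 0.0013 0.0037 -0.0067
0.7 [550.4  -1.  110.8] row: 0.0517 0.0014 0.0067 -0.0067
0.6 [541.5  -1.  107.4] row: 0.0627 0.0014 0.0108 -0.0067
0.5 [533.1  -1.  103.2] row: 0.0733 0.0014 0.016 -0.0067
0.4 [525.1  -1.   98.2] row: 0.0833 0.0015 0.0222 -0.0067
0.3 [517.7  -1.   92.4] row: 0.0926 0.0015 0.0294 -0.0067
0.2 [510.9  -1.   85.9] row: 0.1012 0.0015 0.0375 -0.0067
0.1 [504.7  -1.   78.7] row: 0.1089 0.0015 0.0464 -0.0067
0.05 [501.9  -1.   74.9] row: 0.1125 0.0015 0.0511 -0.0067
0 [499.3  -1.   71. ] row: 0.1157 0.0015 0.056 -0.0067
```

View pics/s20.png

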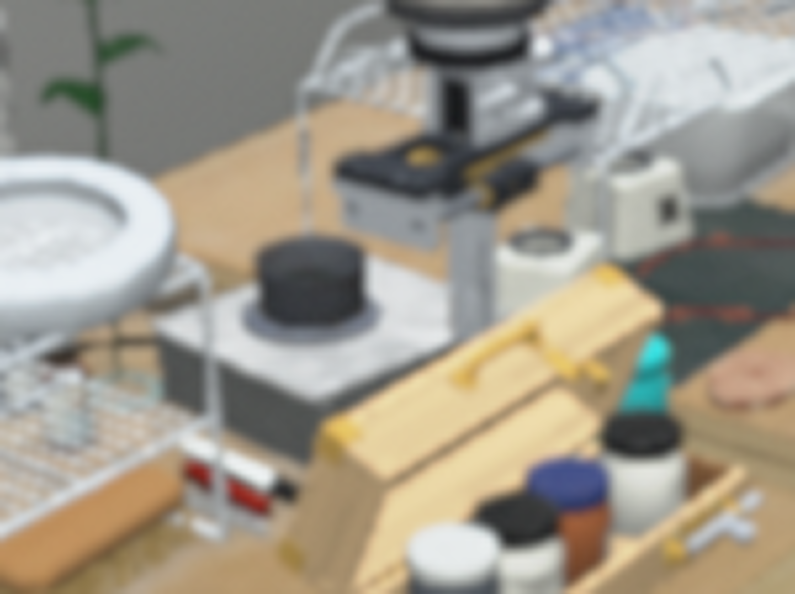

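The lid is moving forward with light contact (4–5 N), jars undisturbed. I'll continue along the arc.

>>> send_rows(series="0.005 0.001 0.0017 0 -1; 0.017 0.001 0.0015 0 -1; 0.028 0.001 0.002 0 -1; 0.04 0.001 0.004 0 -1; 0.052 0.001 0.007 0 -1; 0.063 0.001 0.011 0 -1; 0.073 0.001 0.016 0 -1; 0.083 0.001 0.022 0 -1; 0.093 0.001 0.029 0 -1; 0.093 0.001 0.029 0 -1")

```text
time_s: 16.43
eef_pos: [515.6, -1.2, 91.4]
eef_rot: [[-1.0, -0.004, 0.003], [-0.004, 1.0, 0.002], [-0.003, 0.002, -1.0]]
force: [-0.3, 0.5, -0.4]
width: 0.006
```

Run:
```python
from h import *
st();s=80;H=C(52,-20,38)
for th in (.3,.25,.2,.15,.1,.05,0,-.03,-.06):
    c=H+[-s*np.cos(th)+50*np.sin(th),0,s*np.sin(th)+50*np.cos(th)]
    row([c[0]+8,-1,c[2]-17],note=f"{th}")
e=get_image("scene");crop(e,220,150,370,262,5.3,'pics/s21.png')
```

```text
16.43 [515.6  -1.2  91.4] yaw 0.21 F [-0.3  0.5 -0.4] w 0.006 q [-0.64  0.32  0.62  2.08 -0.26  0.81  1.71] zax [ 0.003  0.002 -1.   ]
0.3 [517.7  -1.   92.4] row: -0.0026 0.0002 -0.0013 -0.0062
0.25 [514.2  -1.   89.2] row: 0.0017 0.0002 0.0027 -0.0062
0.2 [510.9  -1.   85.9] row: 0.0059 0.0002 0.0068 -0.0062
0.15 [507.7  -1.   82.4] row: 0.0099 0.0002 0.0112 -0.0062
0.1 [504.7  -1.   78.7] row: 0.0136 0.0002 0.0158 -0.0062
0.05 [501.9  -1.   74.9] row: 0.0171 0.0002 0.0205 -0.0062
0 [499.3  -1.   71. ] row: 0.0204 0.0002 0.0254 -0.0062
-0.03 [497.9  -1.   68.6] row: 0.0222 0.0002 0.0284 -0.0062
-0.06 [496.5  -1.   66.1] row: 0.0239 0.0002 0.0315 -0.0062
```

View pics/s21.png

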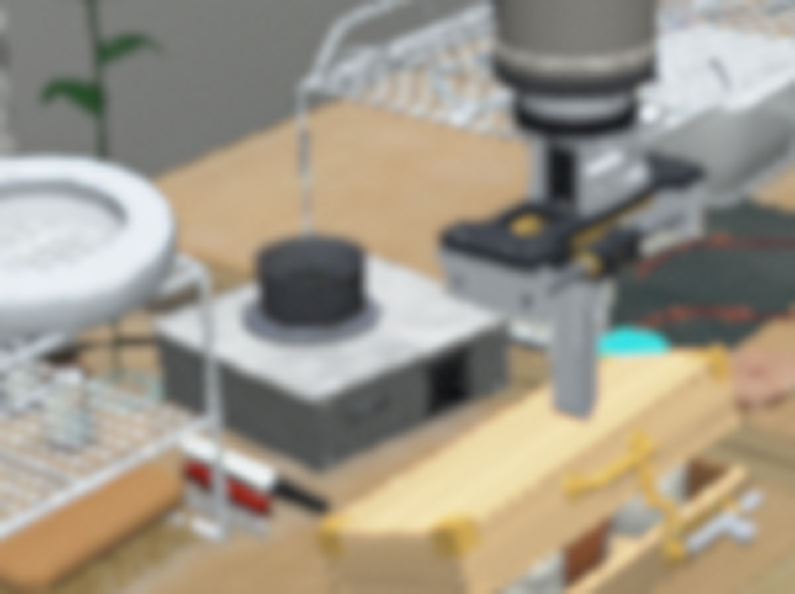

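>>> send_rows(series="0.002 0 0.003 0 -1; 0.006 0 0.007 0 -1; 0.01 0 0.011 0 -1; 0.014 0 0.016 0 -1; 0.017 0 0.021 0 -1; 0.02 0 0.025 0 -1; 0.022 0 0.028 0 -1; 0.022 0 0.03 0 -1; 0.022 0 0.03 0 -1")

```text
time_s: 17.23
eef_pos: [498.4, -1.0, 68.5]
eef_rot: [[-1.0, -0.004, 0.002], [-0.004, 1.0, 0.003], [-0.002, 0.003, -1.0]]
force: [-14.0, -0.0, 33.1]
width: 0.005
```

Run:
```python
from h import *
st()
e=get_image("scene");crop(e,260,180,370,262,7,'pics/s22.png')
```

```text
17.23 [498.4  -1.   68.5] yaw 0.21 F [-14.   -0.   33.1] w 0.005 q [-0.63  0.33  0.61  2.13 -0.28  0.75  1.73] zax [ 0.002  0.003 -1.   ]
```

View pics/s22.png

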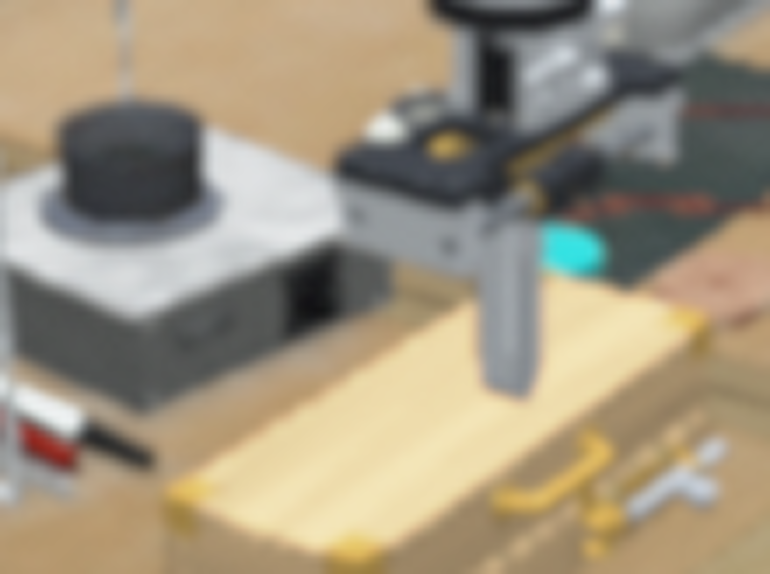

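Run:
```python
from h import *
e=get_image("scene");st()
for z in (120,140,150,160,170,180):
  print(z,((proj(e,[[498+37,87,z],[498-37,87,z]])-[260,180]+[-0.0,0])*7).round(0).tolist())
row([498,-1,200])
```

```text
17.33 [498.4  -1.1  68.5] yaw 0.21 F [-14.   -1.2  33. ] w 0.005 q [-0.63  0.33  0.61  2.13 -0.28  0.75  1.73] zax [ 0.002  0.003 -1.   ]
120 [[322.0, 380.0], [460.0, 426.0]]
140 [[321.0, 339.0], [460.0, 384.0]]
150 [[320.0, 318.0], [459.0, 363.0]]
160 [[320.0, 297.0], [459.0, 341.0]]
170 [[319.0, 276.0], [459.0, 320.0]]
180 [[319.0, 255.0], [459.0, 298.0]]
 [498  -1 200] row: 0.0002 0.0005 -0.1644 -0.0065
```

The lid is flat down, with 33 N on a hard stop and the tips at 88 mm. That puts the tips about 19 mm above the reported TCP. Next I'll lift, then go right of and in front of the knob.

>>> send_rows(series="0 0 -0.03 0 -1; 0 0 -0.08 0 -1; 0 0 -0.12 0 -1; 0.03 -0.06 -0.12 -0.006 -1; 0.05 -0.1 -0.12 -0.006 -1; 0.07 -0.135 -0.12 -0.006 -1; 0.07 -0.135 -0.12 -0.006 -1; 0.07 -0.135 -0.12 -0.006 -1; 0.07 -0.135 -0.12 -0.006 -1")

```text
time_s: 18.08
eef_pos: [443.1, -109.2, 164.2]
eef_rot: [[-1.0, -0.007, 0.003], [-0.007, 1.0, 0.003], [-0.003, 0.003, -1.0]]
force: [0.1, -0.3, -0.9]
width: 0.006
```

Run:
```python
from h import *
st()
e=get_image("scene");crop(e,260,180,370,262,7,'pics/s23.png')
row(C(-77,-126,-7));row(C(-77,-126,60))
```

```text
18.08 [ 443.1 -109.2  164.2] yaw 0.38 F [ 0.1 -0.3 -0.9] w 0.006 q [-0.6   0.09  0.76  2.14 -0.08  0.94  1.78] zax [ 0.003  0.003 -1.   ]
 [ 443.1 -107.3   -7. ] row: 0.0007 0.0013 0.2139 0.0011
 [ 443.1 -107.3   60. ] row: 0.0005 0.0015 0.1301 0.0011
```

View pics/s23.png

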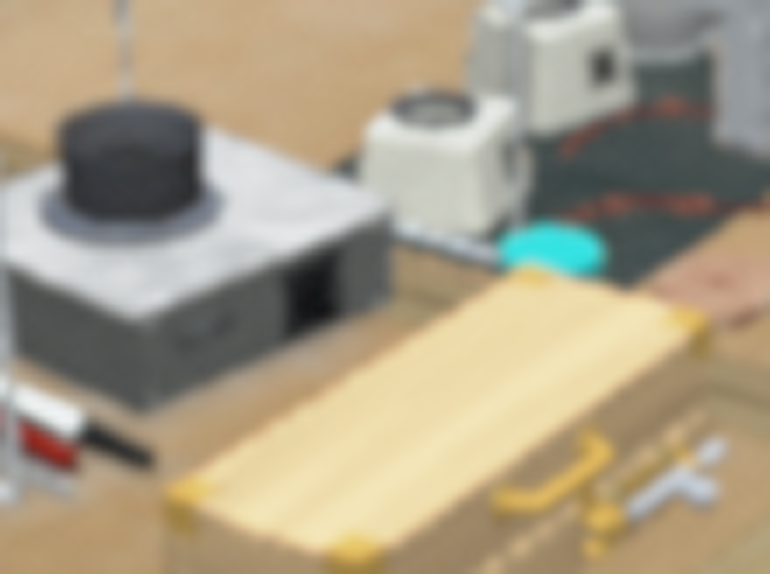

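>>> send_rows(series="0 0.0015 0.04 0 -1; 0 0.0015 0.08 0 -1; 0 0.0015 0.12 0 -1; 0 0.0015 0.16 0 -1; 0 0.0015 0.19 0 -1; 0 0.0015 0.205 0 -1; 0 0.0015 0.211 0 -1; 0 0.0015 0.211 0 -1")

```text
time_s: 18.8
eef_pos: [443.3, -106.7, -5.8]
eef_rot: [[-1.0, -0.009, 0.0], [-0.009, 1.0, 0.002], [-0.0, 0.002, -1.0]]
force: [-0.4, -0.6, -0.9]
width: 0.004
```

Run:
```python
from h import *
st()
e=get_image("scene");crop(e,300,180,410,262,7,'pics/s24.png')
row(C(-77,-74,-6),note="thrown, h=2.5");row(C(-77,-78.8,-6),note="h7.3")
```

```text
18.8 [ 443.3 -106.7   -5.8] yaw 0.5 F [-0.4 -0.6 -0.9] w 0.004 q [-0.39  0.43  0.58  2.26 -0.45  0.56  2.12] zax [ 0.     0.002 -1.   ]
thrown, h=2.5 [442.7 -55.3  -6. ] row: 0.0008 0.0644 0.0016 0.0025
h7.3 [442.8 -60.1  -6. ] row: 0.0008 0.0584 0.0016 0.0025
```

View pics/s24.png

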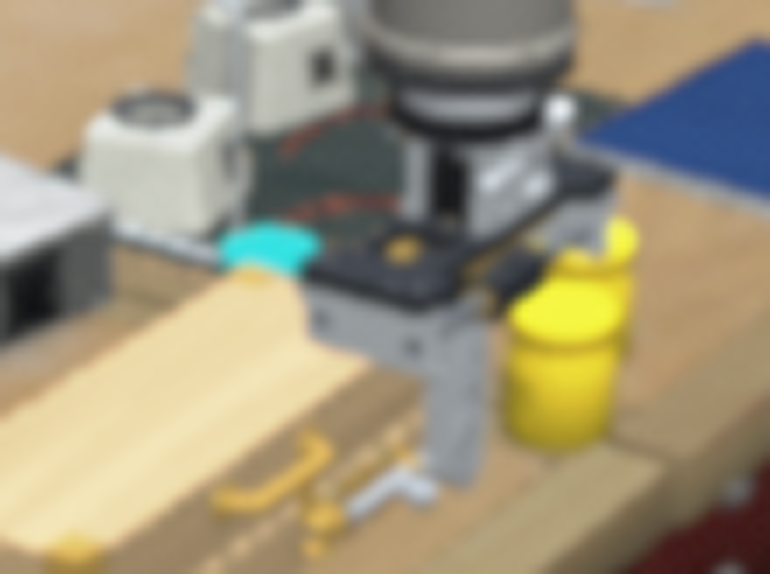

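The finger stands just right of the knob at (425,490). I'll push it left.

>>> send_rows(series="0 0.01 0 0 -1; 0 0.018 0 0 -1; 0 0.025 0 0 -1; 0 0.032 0 0 -1; 0 0.039 0 0 -1; 0 0.046 0 0 -1; 0 0.052 0 0 -1; 0 0.057 0 0 -1; 0 0.057 0 0 -1")

```text
time_s: 19.6
eef_pos: [443.8, -63.5, -4.5]
eef_rot: [[-1.0, -0.007, 0.003], [-0.007, 1.0, -0.001], [-0.003, -0.001, -1.0]]
force: [0.4, -20.7, 5.5]
width: 0.004
```

Run:
```python
from h import *
st()
e=get_image("scene");crop(e,300,180,410,262,7,'pics/s25.png')
print((proj(e,[C(-76.5,-96,22),C(-76.5,-64,22)])-[300,180])*7)
```

```text
19.6 [443.8 -63.5  -4.5] yaw 0.39 F [  0.4 -20.7   5.5] w 0.004 q [-0.5   0.41  0.59  2.28 -0.44  0.55  2.01] zax [ 0.003 -0.001 -1.   ]
[[416.41522488 488.16839576]
 [379.61796291 515.50767138]]
```

View pics/s25.png

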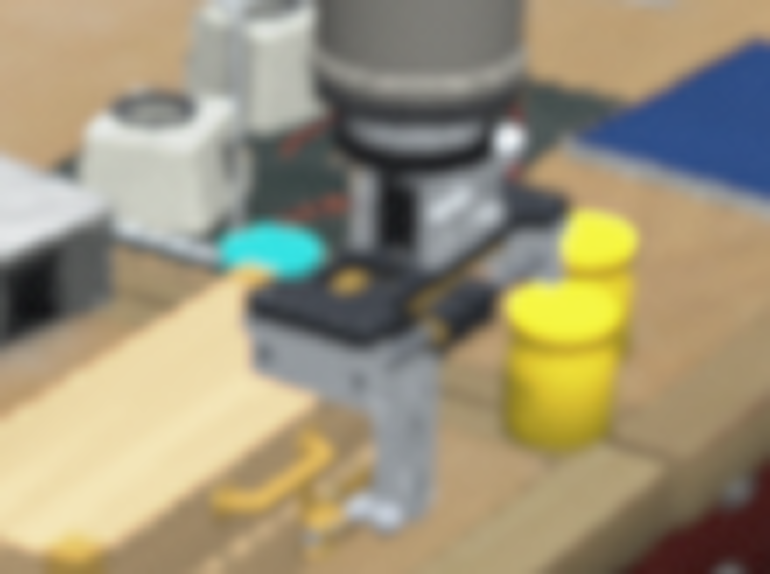

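The finger stopped against a hard stop (21 N), and the knob at (383,518) matches the predicted thrown position (380,516). I'll back off and lift clear.

>>> send_rows(series="0 -0.012 0 0 -1; 0 -0.03 0 0 -1; 0 -0.035 -0.03 0 -1; 0 -0.035 -0.08 0 -1; 0 -0.035 -0.13 0 -1; 0 -0.035 -0.18 0 -1; 0 -0.1 -0.23 0 -1; 0 -0.15 -0.25 0 -1; 0 -0.2 -0.25 0 -1; 0 -0.25 -0.25 0 -1; 0 -0.25 -0.25 0 -1; 0 -0.25 -0.25 0 -1")

```text
time_s: 20.65
eef_pos: [443.6, -267.6, 196.1]
eef_rot: [[-1.0, -0.002, 0.004], [-0.002, 1.0, -0.002], [-0.004, -0.002, -1.0]]
force: [-0.6, 0.3, -0.0]
width: 0.007
```

Run:
```python
from h import *
st()
e=get_image("scene");crop(e,260,190,370,272,7,'pics/s26.png');d=get_image("top");crop(d,240,185,400,295,5,'pics/t26.png')
cv2.imwrite('pics/t26f.png',d["image"][:,:,::-1])
print((proj(d,[C(-76.5,-96,22),C(-76.5,-64,22)])-[240,185])*5)
```

```text
20.65 [ 443.6 -267.6  196.1] yaw 0.1 F [-0.6  0.3 -0. ] w 0.007 q [-0.38  0.21  0.93  1.98 -0.2   1.03  2.21] zax [ 0.004 -0.002 -1.   ]
[[527.80280804 451.01592192]
 [468.51906916 451.10624572]]
```

View pics/s26.png

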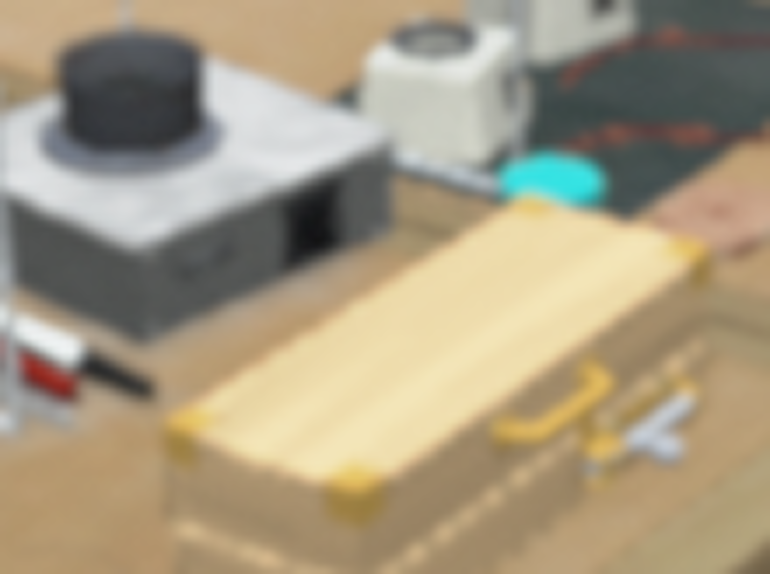

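View pics/t26.png

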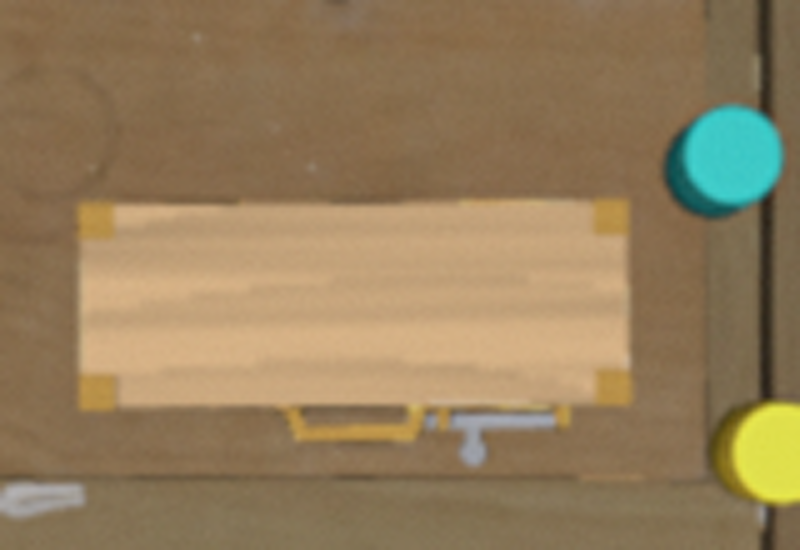

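View pics/t26f.png

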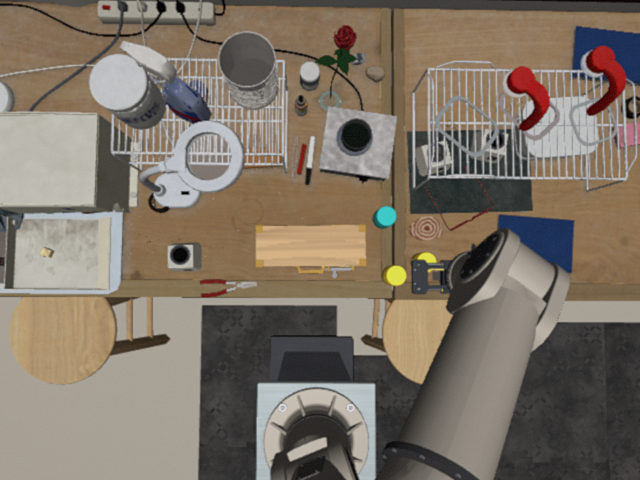

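The knob at (472,452) has travelled about 31 of 32 mm. The lid is flat, the bystanders are unmoved, and the arm is clear.

```bash
python3 -c "
from h import *
print(finish_job())"
```

```text
the job is handed in; nothing more can be done
None
```

The job is done and handed in at about 21 s. No verdict was reported.

**What I did:** I pushed the three jars into a close row at the left-hand end. Then I set the black-lidded jar from the bench upright in the space on the right, at about y = -92 mm by arm position. I brought the lid down slowly along its arc until it met a hard stop (33 N), and pushed the bolt left until it stopped hard (21 N).

**Last checks:**
- **Row of three:** measured from above before the lid was closed, they stood at y = 96.7, 42.1 and -11.8 mm in the case's frame.
- **Fourth jar:** it touched the floor with 8.7 N before release and stood upright afterwards. Its position was not measured by camera after release. The jars could not be seen once the lid was closed.
- **Lid and bolt:** the lid looks flat in both views, and the bolt travelled about 31 of 32 mm, measured from above.
- **Surroundings:** the bystanders visible in the top view and the look-alikes look unmoved by eye. The arm finished clear of everything.

**What disagreed:**
- **Fingertips:** they sit about 17–19 mm above the reported TCP, not 8 mm ahead of it as stated. My first grip closed on air above the jar because of this. I corrected for it, and the later contacts with the jar and the lid agreed.
- **Scene camera:** it was off by about 1 to 1.5 pixels from the top view and the arm, so I relied on the top view for positions.

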